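# Hang the sample pot over the blower and switch it on with the locking toggle

### The job

Get the sample pot aired: first turn the swivel hook so that it points over the middle of the blower's round grille, then lift the pot out of the blue block by its handle, stand it on the cork mat and let go, take it again by its sides and hang it by its handle in the hook's dip, upright and still. Finally switch the blower on: lift the red collar of the locking toggle, swing the lever over from the red to the green side and let the collar drop fully home there. Keep the pot upright all the way, and leave the green-lidded tub, the amber bottle and the small red-lidded jar where they stand.

Things in the scene. Friction and masses are not known exactly. Their poses are not given: they have to be found in the camera images.
- pot: loose white sample pot, about 0.2 kg, with a red lid and a steel arch handle fixed upright on the lid. Origin: centre of its underside, z up. Body 56 mm diameter; lid 58 mm diameter, 48 to 60 mm up. The arch stands in the pot's y-z plane, top 92 mm up. Starts standing in the block, lid flush with the block's rim, only the handle above it
- pot_handle (a point): middle of the underside of the handle's level top bar, 86 mm above the pot's underside. Axes as the pot. The bar is 45 mm long along y, 8 mm thick along x, 6 mm high; the opening below it is 33 mm wide and 26 mm high. On the hook the arm passes through it along x, so for hanging hold the pot by its sides across y, clear of the hook and its post
- block: blue transport block, fixed, 100 x 100 x 66 mm, origin centre of its underside; the pot stands in its square well, 67 mm wide, floor 6 mm above the bench
- mat: square cork mat, 120 x 120 x 4 mm, fixed; origin centre of its underside, top 4 mm above the bench
- blower: white bench blower, fixed, 170 x 124 x 50 mm, with an 88 mm round grille in its top blowing upward. Origin: below the grille's centre at bench level, z up; the box reaches from x = -70 to +100 mm and y = +-62 mm. A steel post of 16 mm diameter stands at x = +65 mm, y = 0 and carries the swivel hook
- grille (a point): centre of the grille, on the blower's top, 50 mm above the bench
- hook (a joint): angle of the swivel hook about the upright post, rad, range -0.5 to 2.0. 0: the arm points from the post along the blower's -x, its dip right over the grille's centre; positive is anticlockwise seen from above. Starts at 0.7 to 1.7. Light friction (0.08 N m) holds it where it is left
- hook_saddle (a point): top of the hook's dip, 65 mm out from the post's axis, 169 mm above the bench; its -x axis points outward along the arm. The arm is an 8 mm round steel bar: 16 mm level in the dip, centreline 165 mm up; the outer end turns up to 177 mm, 86 mm out from the post's axis; towards the post it rises to 176 mm. The post's head, 26 mm diameter, reaches 175 mm up
- switch_box: grey switch box, fixed, 90 x 80 x 50 mm, with the locking toggle on top; origin centre of its underside. Red stripe at its -x edge (off), green stripe at its +x edge (on)
- lever_pivot (a point): the lever's pivot, at the centre of the switch box's top, 50 mm above the bench; the lever swings in the box's x-z plane about its y axis
- lever (a joint): lever angle, rad: 0 leans 0.45 rad from upright towards the box's -x (red, off; the start), 0.9 leans 0.45 rad towards +x (green, on). It stays where it is left (0.03 N m friction). Reaches 82 mm from the pivot to its 12 mm ball tip. With the collar down, a steel gate locks it at either end (about 0.1 rad of play)
- collar (a joint): how far the red collar is lifted along the lever, m: 0 down (locking), 0.020 the stop. It must be lifted at least 0.011 (better 0.015) and kept so while the lever swings over; a spring (2 N down, 3.6 N lifted) pulls it back when let go, into the gate if the lever is at an end
- collar_grip (a point): middle of the red collar, a block 24 mm long along the lever, 20 mm wide between flat faces along the box's y and 22 mm across; 43 mm from the pivot when down. Its z axis points up along the lever, its y axis is the box's y. Fingers closed along y may stay upright while the lever turns between them
- tub: bystander: white tub with a green lid, 68 mm diameter, 85 mm tall; origin centre of underside
- amber: bystander: amber bottle with a red cap, 60 mm diameter, 140 mm tall; origin centre of underside
- jar: bystander: small white jar with a red lid and no handle, 50 mm diameter, 50 mm tall; origin centre of underside

How it is judged:
By the outcome, as a careful person would: the job done as asked, in the order asked, and still so for the second after the job is handed in, with the robot touching nothing.
It also fails if it takes over 72 s, if anything falls off the work surface, if the arm or the gripper's body presses on something with over 40 N, if the wrist force passes 120 N, or if a joint passes its speed limit or range.

### The arm

A 6-joint arm with a two-finger parallel gripper is mounted at the origin on the work surface. World frame = base frame: x ahead of the robot, y to its left, z up, the work surface at z = 0. Lengths are in mm, angles in rad, forces in N, time in s.
With the tool pointing down it reaches from about 275 to 750 mm from the base axis. Payload 10.2 kg.
Tool frame: the origin (TCP) lies at the very end of the fingers, on their centre line; the grasp point (between the pads) lies 19 mm behind it (ctrl.tcp_to_grasp is the distance from the TCP to the grasp point, in mm); z points along the fingers, y is the direction in which the jaws open and shut (so a half turn about z gives the same grasp; the last joint's range is limited). The gripper opens to 85 mm and grips with 20 to 120 N. Pads are 22 mm wide; open, the fingers measure 114 mm over their backs; the gripper's body (76 mm by 85 mm) begins 54 mm behind the grasp point. The pads swing forward as they close: fully open they stand 13 mm farther back than shut.
Start: joints at [-1.36, 0.313, 1.498, -0, 1.331, -0.223], TCP at [220.657, -476.384, 231.294] pointing down, gripper open.
Joint ranges: [-2.94, 2.94], [-0.97, 2.17], [0.19, 2.56], [-1.23, 4.37], [0.02, 3.11], [-2.88, 2.88]. Speed limits (rad/s): [2.39, 2.39, 3.01, 3.14, 3.14, 3.14].

### API

Orientations are given as a unit quaternion [w, x, y, z].
In Python, from rig import ctrl, cams, job gives the robot as it stands. The module is installed in compiled form; this text tells all that it offers.
- The arm moves only by the tool drive_tool, never from a script. Its arguments are lists of equal length, an entry for each row: "gripper": the opening, from 0 (shut) to 1 (fully open); "dp": the shift along the tool's x, y, z normalised to -1 to 1, where 1 is 0.2 m, a list of three; "twist": the turn about the tool's z normalised to -1 to 1, where 1 is 90 degrees. In form: {"gripper": [gripper, ...], "dp": [[tx, ty, tz], ...], "twist": [twist, ...]}. A call has 1 to 20 rows; each row is the pose to reach, as a shift and turn from the pose commanded when the call began, along the tool's axes at that moment; what a row does not reach only later rows make up. A row lasts 1/10 s, in which the tool goes at most 50 mm and 8.59 degrees, less where a joint would pass 70% of its speed; a pose out of reach is approached as far as the arm can. A call with a number of a shift or a turn outside -1 to 1 is refused whole. A call with a gripper value outside its range is refused whole. The fingers move at their own pace and stop on an object; "newtons" is the grip in N (left out, the last holds). Time passes only in rows, so rows that repeat a pose let the fingers close. It gives the time, the measured TCP pose, the force and the opening at its end, in the units of the state.
- ctrl.sense(): the state, without advancing time (a new reading comes with each control period).
- cams.capture(name): name is "scene" or "side" or "wrist"; returns a dict with "pixels" (384x512x3 uint8, red, green, blue), "camera_matrix" (3x3 intrinsics, pixels), "k1" (the pictures are not rectified: a ray, as slopes to the right and down, at radius r is drawn at 1 + k1 r^2 times it, then the intrinsics apply), "xyz" and "orientation" of the camera in the world; the wrist camera has in their place "hand_eye" (4x4, takes a point from camera to tool coordinates, whose origin is the TCP and whose axes are the flange's). Camera axes: x right, y down, z forward; pixel columns grow to the right and rows downward; lengths in mm; the calibration is good to about 2 mm. A picture is of the moment at which its call begins: read the wrist's pose just before it. There is no depth.
- job.finish_job(): hands the job in, once; it reports no verdict.
The state is a dict: "time_s": time; "joints": joint angles; "dq": joint speeds; "tau": joint torques, N m; "eef_pos": TCP position; "ee_rot": TCP orientation; "force": force on the tool from outside, world axes, zero at the start; "wrist_torque": the same for the moment, N m; "grip_width": opening from 0.0 (shut) to 1.0 (fully open).
Only numpy, scipy, OpenCV 4.12 (cv2) and the standard library are available. Lean on these libraries where they do the work, as an engineer would, in place of code of your own. Each camera call takes 0.05 s, during which the arm holds its last target.

## Working session

There is one attempt and no reset: what is moved stays moved. The work goes in short steps, Python scripts to look and compute and a tool call to move; the robot and the scene stay as the last step left them, time stands still between calls to the robot, and variables do not carry over. Pictures are saved under pics/ and viewed, and the job is handed in when it is done.

Besides the shell and the picture viewer there is one more tool, called after "Call:" by a JSON object that holds its "api" and its "payload", one argument or row to a line. drive_tool: Moves the arm, as the interface text tells. Scaled input: -1 to 1 covers 0.2 m each way for a shift and 90 degrees each way for a turn. Its arguments: {"type":"object","properties":{"gripper":{"type":"array","items":{"type":"number"}},"dp":{"type":"array","items":{"type":"array","items":{"type":"number"}}},"twist":{"type":"array","items":{"type":"number"}},"newtons":{"type":"number"}},"required":["gripper","dp","twist"]}

```bash
mkdir -p pics; cat > h.py <<'E'
import numpy as np, cv2
from rig import ctrl, cams, job
from scipy.spatial.transform import Rotation as R
def rot(q): return R.from_quat([q[1],q[2],q[3],q[0]]).as_matrix()
def cap(n,fn=None):
    s=ctrl.sense(); c=cams.capture(n)
    if n=='wrist':
        T=np.array(c['hand_eye']); Rt=rot(s['ee_rot']); 
        c['R']=Rt@T[:3,:3]; c['t']=Rt@T[:3,3]+np.array(s['eef_pos'])
    else:
        o=np.array(c['orientation']); c['R']=rot(o) if o.size==4 else o; c['t']=np.array(c['xyz'])
    if fn: cv2.imwrite('pics/'+fn,c['pixels'][:,:,::-1])
    return c
def ray(c,u,v):
    K=np.array(c['camera_matrix']); d=np.array([(u-K[0,2])/K[0,0],(v-K[1,2])/K[1,1]]); k=c['k1']
    x=d.copy()
    for _ in range(50): x=d/(1+k*(x@x))
    return c['R']@np.array([x[0],x[1],1.0])
def onz(c,u,v,z):
    r=ray(c,u,v); return c['t']+r*(z-c['t'][2])/r[2]
def proj(c,p):
    q=c['R'].T@(np.array(p)-c['t']); x=q[:2]/q[2]; x=x*(1+c['k1']*(x@x)); K=np.array(c['camera_matrix'])
    return np.array([K[0,0]*x[0]+K[0,2],K[1,1]*x[1]+K[1,2]])
def tri(a,ua,b,ub):
    r1=ray(a,*ua);r2=ray(b,*ub);A=np.stack([r1,-r2],1)
    s=np.linalg.lstsq(A,b['t']-a['t'],rcond=None)[0]
    p1=a['t']+s[0]*r1;p2=b['t']+s[1]*r2
    return (p1+p2)/2,np.linalg.norm(p1-p2)
def save(c,fn):
    np.savez(''+fn,**{k:c[k] for k in('pixels','camera_matrix','k1','R','t')})
def load(fn):
    d=np.load(''+fn+'.npz'); return {k:d[k] for k in d}
def big(c,x0,y0,x1,y1,s,fn):
    cv2.imwrite('pics/'+fn,cv2.resize(c['pixels'][y0:y1,x0:x1,::-1],None,fx=s,fy=s,interpolation=cv2.INTER_CUBIC))
E
python3 - <<'E'
from h import *
for n in('scene','side','wrist'):
    c=cap(n,n+'0.png'); save(c,n+'0'); print(n,c['t'].round(1),c['R'].round(3).tolist(),np.array(c['camera_matrix']).tolist(),c['k1'])
s=ctrl.sense(); print(s, ctrl.tcp_to_grasp)
E
```

```text
scene [1283.  -163.6  797.7] [[0.246, 0.689, -0.682], [0.969, -0.179, 0.169], [-0.006, -0.702, -0.712]] [[356.29739485107825, 0.0, 247.44590001904083], [0.0, 356.29739485107825, 197.49824728874057], [0.0, 0.0, 1.0]] -0.04109739211820151
side [ 43.3 680.9 797.3] [[-0.78, -0.361, 0.511], [-0.626, 0.47, -0.622], [-0.016, -0.805, -0.593]] [[373.51752254270957, 0.0, 256.11016989223083], [0.0, 373.51752254270957, 191.9789674492158], [0.0, 0.0, 1.0]] -0.1227583157221073
wrist [ 296.4 -441.8  373.2] [[0.421, -0.859, -0.292], [-0.907, -0.399, -0.135], [-0.001, 0.322, -0.947]] [[283.0609210854542, 0.0, 255.64771817355688], [0.0, 283.0609210854542, 187.60275457226], [0.0, 0.0, 1.0]] 0.0058701444962461526
{'time_s': 0.15, 'joints': array([-1.36044536e+00,  3.13319105e-01,  1.49822464e+00,  1.43688747e-05,
        1.33099212e+00, -2.23416147e-01]), 'dq': array([ 0.00058464, -0.00252486, -0.00249935, -0.00136117,  0.00101635,
        0.00120037]), 'tau': array([ 8.44454098e-04, -4.12371433e+01, -2.59799016e+01, -1.53384462e-04,
        3.23387620e-03,  6.90949037e-06]), 'eef_pos': array([ 220.59986273, -476.20819664,  230.88202781]), 'ee_rot': array([-4.71548143e-04,  9.76573068e-01,  2.15185547e-01,  1.00586686e-05]), 'force': array([ 0.52708189, -0.05608501,  0.11504918]), 'wrist_torque': array([-0.03656554, -0.028492  ,  0.01375868]), 'grip_width': 0.9989821780490175} 18.700000000000003
```

View pics/scene0.png

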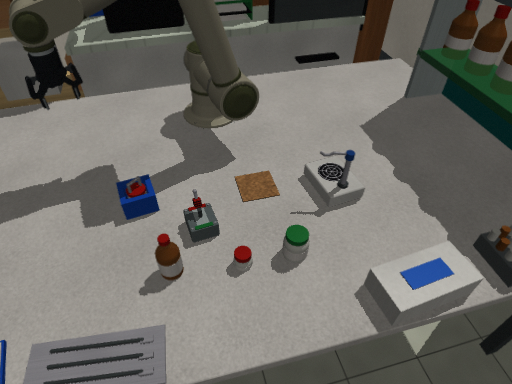

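View pics/side0.png

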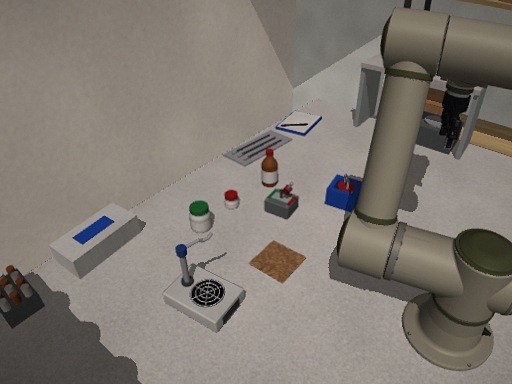

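View pics/wrist0.png

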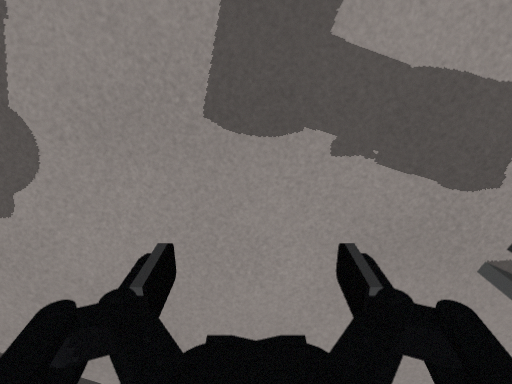

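```bash
python3 - <<'E'
from h import *
c=load('scene0'); big(c,290,140,390,215,8,'s_bl.png'); big(c,105,160,230,250,6,'s_bs.png')
d=load('side0'); big(d,150,220,270,340,5,'d_bl.png'); big(d,250,165,370,235,6,'d_bs.png')
E
```

```text
(no output)
```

View pics/s_bl.png

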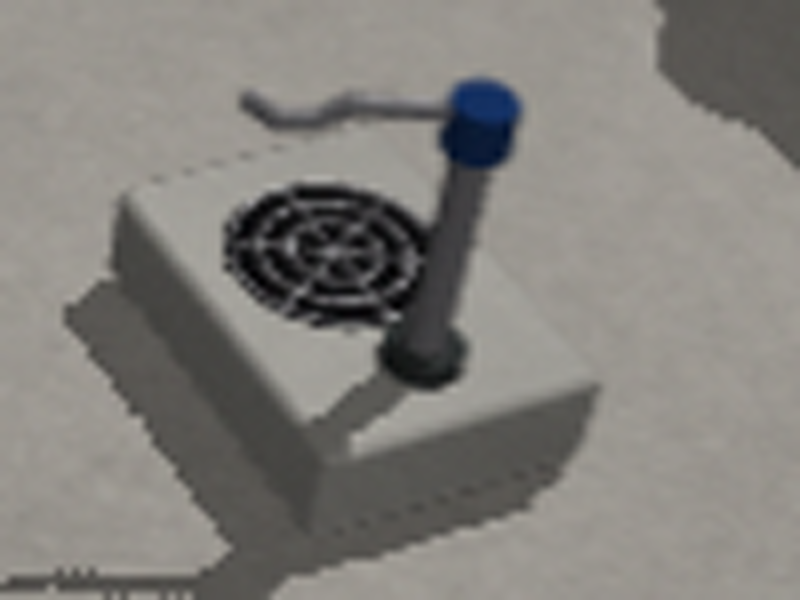

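View pics/s_bs.png

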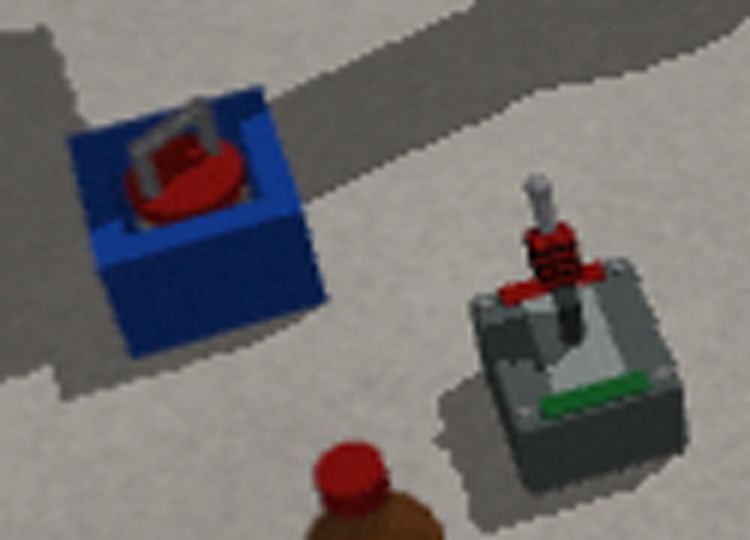

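View pics/d_bl.png

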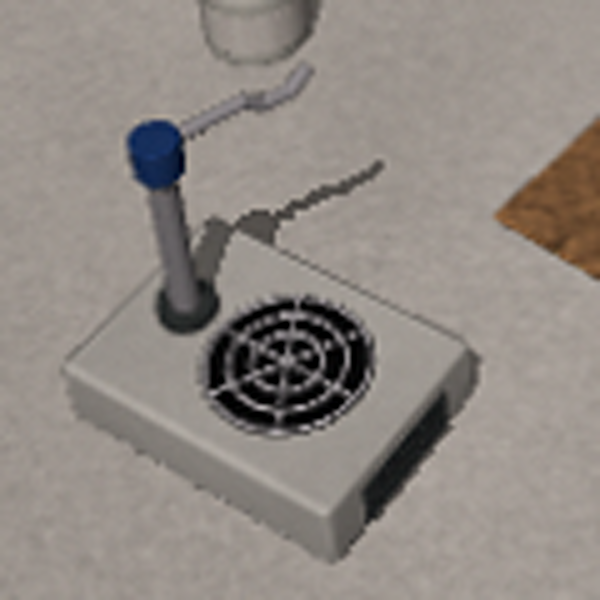

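View pics/d_bs.png

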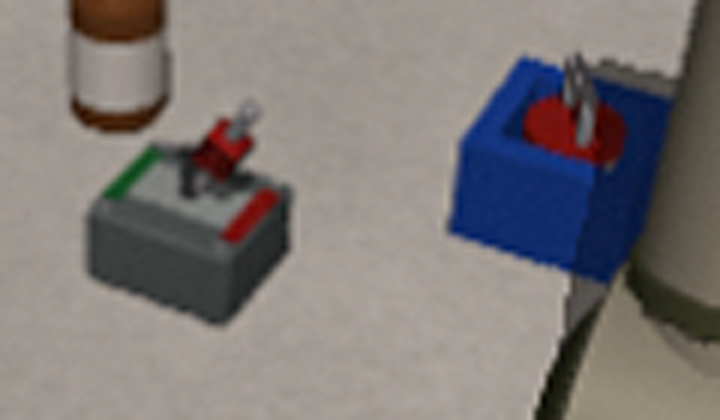

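```bash
cat > m1.py <<'E'
from h import *
c=load('scene0'); d=load('side0')
def z(x0,y0,s): return lambda X,Y:(x0+(X+.5)/s-.5,y0+(Y+.5)/s-.5)
sb=z(290,140,8); ss=z(105,160,6); db=z(150,220,5); ds=z(250,165,6)
def p(n,cam,uv,h): print(n,onz(cam,*uv,h).round(1))
print('BLOWER')
p('gr s',c,sb(332,252),50);p('gr d',d,db(288,360),50)
for q in((125,195),(600,385),(322,463)): p('cor s',c,sb(*q),50)
for q in((65,368),(335,512),(475,350)): p('cor d',d,db(*q),50)
p('head s',c,sb(486,98),175);p('head d',d,db(155,138),175)
p('base s',c,sb(424,352),53);p('base d',d,db(187,302),53)
p('tip s',c,sb(248,100),177);p('tip d',d,db(306,70),177);print(tri(c,sb(248,100),d,db(306,70)))
p('saddle s',c,sb(292,120),165);p('saddle d',d,db(265,100),165)
print('BLOCK')
for q in((68,135),(262,88),(303,205),(98,262)): p('s',c,ss(*q),66)
for q in((462,142),(530,60),(605,178)): p('d',d,ds(*q),66)
p('lid s',c,ss(187,180),66)
p('lid d',d,ds(575,128),66)
print('h',tri(c,ss(200,103),d,ds(575,62)),tri(c,ss(140,148),d,ds(586,95)))
for q in((200,103),(137,150)):p('s',c,ss(*q),98)
for q in((575,60),(587,92)):p('d',d,ds(*q),98)
print('SWITCH')
for q in((472,303),(620,262),(686,380),(522,428)): p('s',c,ss(*q),50)
for q in((90,212),(160,148),(292,188),(222,245)): p('d',d,ds(*q),50)
print('red s',onz(c,*ss(500,297),50),onz(c,*ss(605,270),50),'green',onz(c,*ss(543,407),50),onz(c,*ss(650,380),50))
print('red d',onz(d,*ds(225,238),50),onz(d,*ds(277,198),50),'green',onz(d,*ds(108,195),50),onz(d,*ds(158,150),50))
print('ball',tri(c,ss(539,187),d,ds(247,110)))
print('collar',tri(c,ss(552,252),d,ds(222,148)))
hsv=cv2.cvtColor(c['pixels'],cv2.COLOR_RGB2HSV)
m=((hsv[...,0]>8)&(hsv[...,0]<20)&(hsv[...,1]>110)).astype('uint8')
for nm,cam,box in(('s',c,(225,165,290,210)),('d',d,(240,235,315,290))):
    hsv=cv2.cvtColor(cam['pixels'],cv2.COLOR_RGB2HSV);x0,y0,x1,y1=box
    m=np.zeros(hsv.shape[:2],'uint8');m[y0:y1,x0:x1]=((hsv[...,1]>100)*255)[y0:y1,x0:x1]
    cs=max(cv2.findContours(m,0,2)[0],key=cv2.contourArea);a=cv2.approxPolyDP(cs,4,True)[:,0]
    print('mat',nm,[onz(cam,*q,4)[:2].round(0).tolist() for q in a], np.mean([onz(cam,*q,4) for q in a],0))
p('tub s',c,(297,234),85);p('jar s',c,(243,253),50);p('amber',c,(164,238),140)
p('tub d',d,(200,207),85);p('jar d',d,(231,194),50);p('amber d',d,(270,152),140)
E
python3 m1.py
```

```text
BLOWER
gr s [519.  300.5  50. ]
gr d [521.8 299.5  50. ]
cor s [465.3 233.2  50. ]
cor s [615.6 368.2  50. ]
cor s [627.6 249.   50. ]
cor d [606. 374.  50.]
cor d [442.  349.8  50. ]
cor d [452.4 236.3  50. ]
head s [584.1 309.1 175. ]
head d [584.  308.6 175. ]
base s [584.7 309.2  53. ]
base d [587.2 306.9  53. ]
tip s [566.5 226.  177. ]
tip d [558.9 231.5 177. ]
(array([562.08007634, 228.52760218, 173.08301824]), np.float64(0.2719124328158509))
saddle s [567.2 244.2 165. ]
saddle d [569.6 250.9 165. ]
BLOCK
s [ 417.4 -361.    66. ]
s [ 406.3 -263.    66. ]
s [ 498.9 -248.2   66. ]
s [ 513.2 -346.3   66. ]
d [ 500.3 -246.6   66. ]
d [ 510.1 -343.    66. ]
d [ 421.  -265.2   66. ]
lid s [ 466.5 -303.    66. ]
lid d [ 456.4 -297.4   66. ]
h (array([ 460.57531735, -288.70869983,  111.32171851]), np.float64(5.662047290008377)) (array([ 458.43704376, -318.59119046,   79.9784953 ]), np.float64(9.564051699284441))
s [ 448.1 -289.    98. ]
s [ 474.8 -319.8   98. ]
d [ 469.5 -313.8   98. ]
d [ 449.2 -289.3   98. ]
SWITCH
s [ 569.4 -176.2   50. ]
s [ 560.5 -103.2   50. ]
s [642.3 -86.6  50
[... 367 characters left out ...]
64.62108159 -158.72841284   50.        ] green [ 640.05366555 -104.21885555   50.        ] [ 643.2015125  -155.05988595   50.        ]
ball (array([ 571.75879895, -136.09573476,  119.02234996]), np.float64(1.163552052416037))
collar (array([ 585.3034652 , -134.92105889,   89.28975668]), np.float64(2.200667030374005))
mat s [[418.0, 123.0], [420.0, 8.0], [534.0, 8.0], [533.0, 125.0]] [476.04974867  65.89445455   4.        ]
mat d [[529.0, 13.0], [529.0, 128.0], [414.0, 127.0], [416.0, 10.0]] [472.24658765  69.5245651    4.        ]
tub s [758.9  95.7  85. ]
jar s [757.1 -46.3  50. ]
amber [ 732.9 -229.5  140. ]
tub d [745.8  99.1  85. ]
jar d [747.8 -43.   50. ]
amber d [ 718.8 -221.   140. ]
```

```bash
cat >> h.py <<'E'
def plan(*pts):
    """each pt: (x,y,z,tool x yaw deg or None)"""
    s=ctrl.sense(); p=np.array(s['eef_pos']); Rt=rot(s['ee_rot']); y0=np.degrees(np.arctan2(Rt[1,0],Rt[0,0]))
    print('now',p.round(1),'yaw',round(y0,1),'t',round(s['time_s'],2),'F',np.array(s['force']).round(1),'g',round(s['grip_width'],3),'q',np.array(s['joints']).round(2))
    for q in pts:
        yaw=q[3] if q[3] is not None else y0
        d=Rt.T@(np.array(q[:3])-p)/200; dy=(yaw-y0+180)%360-180
        q6=s['joints'][5]-np.radians(dy)+(np.arctan2(q[1],q[0])-s['joints'][0])
        print('dp',d.round(4).tolist(),'twist',round(-dy/90,4),'rows>=',max(np.linalg.norm(d)*4,abs(dy)/8.59).round(1),'q6~',q6.round(2))
E
python3 - <<'E'
from h import *
plan((423,-321,235,None))
E
```

```text
now [ 220.6 -476.2  230.9] yaw 24.9 t 0.15 F [ 0.5 -0.1  0.1] g 0.999 q [-1.36  0.31  1.5   0.    1.33 -0.22]
dp [1.2444, -0.2789, -0.0201] twist -0.0 rows>= 5.1 q6~ 0.49
```

Call:
{"api": "drive_tool", "payload": {
  "gripper": [1,1,1,1,1],
  "dp": [
    [1,-0.22,-0.02],
    [1,-0.22,-0.02],
    [1,-0.22,-0.02],
    [1,-0.22,-0.02],
    [1,-0.22,-0.02]
  ],
  "twist": [0,0,0,0,0],
  "newtons": 20
}}

```text
time_s: 0.65
eef_pos: [386.8, -349.1, 235.3]
ee_rot: [-0.0, 0.976, 0.218, 0.0]
force: [-0.3, -0.4, 0.3]
grip_width: 1.001
```

Call:
{"api": "drive_tool", "payload": {
  "gripper": [1,1,1,1],
  "dp": [
    [0.24,-0.06,0],
    [0.24,-0.06,0],
    [0.24,-0.06,0],
    [0.24,-0.06,0]
  ],
  "twist": [0,0,0,0]
}}

```text
time_s: 1.05
eef_pos: [421.4, -322.1, 235.1]
ee_rot: [-0.0, 0.977, 0.215, -0.0]
force: [-0.0, 0.7, -0.5]
grip_width: 1.002
```

```bash
python3 - <<'E'
from h import *
plan()
c=cap('wrist','w1.png'); save(c,'w1'); print(c['t'])
E
```

```text
now [ 421.4 -322.1  235.1] yaw 24.8 t 1.05 F [-0.   0.7 -0.5] g 1.002 q [-0.87  0.32  1.47 -0.    1.34  0.26]
[ 497.24974305 -287.63963847  377.43809493]
```

View pics/w1.png

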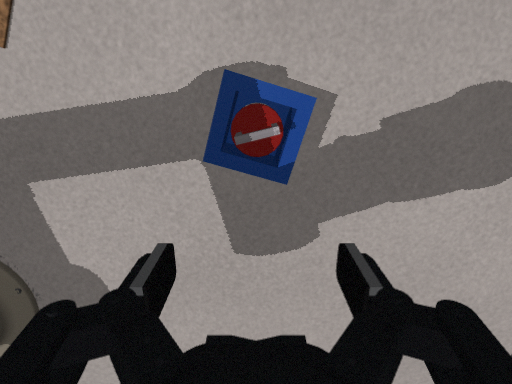

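```bash
python3 - <<'E'
from h import *
c=load('w1'); big(c,195,60,325,190,5,'w1z.png')
hsv=cv2.cvtColor(c['pixels'],cv2.COLOR_RGB2HSV)
m=((hsv[...,0]>105)&(hsv[...,0]<130)&(hsv[...,1]>120)).astype('uint8')*255
m[:, :195]=0;m[:,325:]=0
cs=max(cv2.findContours(m,0,2)[0],key=cv2.contourArea);b=cv2.boxPoints(cv2.minAreaRect(cs));P=np.array([onz(c,*q,66)[:2] for q in b]);print(P.round(1),P.mean(0))
r=(((hsv[...,0]<8)|(hsv[...,0]>172))&(hsv[...,1]>120)).astype('uint8')*255
r[:, :195]=0;r[:,325:]=0
cs=max(cv2.findContours(r,0,2)[0],key=cv2.contourArea);e=cv2.fitEllipse(cv2.convexHull(cs));print(e,onz(c,*e[0],66))
E
```

```text
[[ 404.2 -257.4]
 [ 503.4 -249.8]
 [ 518.3 -347.8]
 [ 417.3 -366.3]] [ 460.77381507 -305.32195315]
((256.6696472167969, 129.71609497070312), (51.56672286987305, 53.07170486450195), 179.0591583251953) [ 461.76129741 -305.2674043    66.        ]
```

View pics/w1z.png

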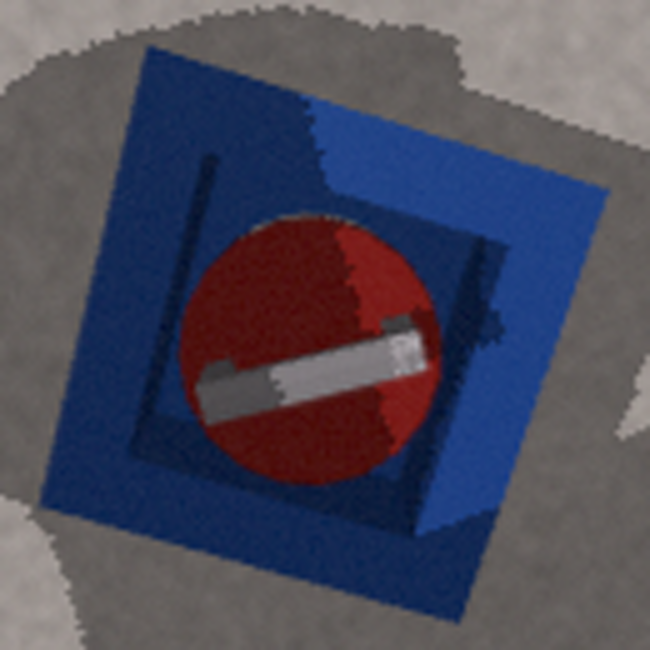

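```bash
python3 - <<'E'
from h import *
c=load('w1')
f=lambda X,Y:(195+(X+.5)/5-.5,60+(Y+.5)/5-.5)
a=onz(c,*f(202,405),98);b=onz(c,*f(424,353),98);print(a,b,(a+b)/2,np.linalg.norm(a-b),np.degrees(np.arctan2(*(b-a)[:2][::-1])))
a=onz(c,*f(202,385),98);b=onz(c,*f(418,333),98);print(np.degrees(np.arctan2(*(b-a)[:2][::-1])))
plan((530,205,260,24.8))
E
```

```text
[ 446.81121294 -288.50840648   98.        ] [ 474.28732032 -323.77352143   98.        ] [ 460.54926663 -306.14096395   98.        ] 44.70531075253962 -52.07677572036073
-51.786807739475066
now [ 421.3 -322.2  235.2] yaw 24.8 t 1.1 F [ 0.7 -0.6  0.1] g 1.001 q [-0.87  0.32  1.47 -0.    1.34  0.26]
dp [1.5976, -2.1658, -0.124] twist -0.0004 rows>= 10.8 q6~ 1.51
```

Call:
{"api": "drive_tool", "payload": {
  "gripper": [1,1,1,1,1],
  "dp": [
    [0.7,-1,-0.1],
    [0.7,-1,-0.1],
    [0.7,-1,-0.1],
    [0.7,-1,-0.1],
    [0.7,-1,-0.1]
  ],
  "twist": [0,0,0,0,0]
}}

```text
time_s: 1.6
eef_pos: [464.8, -79.9, 255.7]
ee_rot: [0.0, 0.977, 0.214, 0.0]
force: [0.7, -0.1, 0.1]
grip_width: 0.998
```

Call:
{"api": "drive_tool", "payload": {
  "gripper": [1,1,1,1,1,1,1,1],
  "dp": [
    [0.95,-1,-0.03],
    [0.95,-1,-0.03],
    [0.95,-1,-0.03],
    [0.95,-1,-0.03],
    [0.95,-1,-0.03],
    [0.95,-1,-0.03],
    [0.95,-1,-0.03],
    [0.95,-1,-0.03]
  ],
  "twist": [-0.54,-0.54,-0.54,-0.54,-0.54,-0.54,-0.54,-0.54]
}}

```text
time_s: 2.4
eef_pos: [553.6, 179.4, 261.0]
ee_rot: [0.0, 0.802, 0.597, -0.0]
force: [-0.4, -0.4, 0.3]
grip_width: 0.996
```

```bash
python3 - <<'E'
from h import *
plan()
c=cap('wrist','w2.png'); save(c,'w2'); print(c['t'])
E
```

```text
now [553.6 179.4 261. ] yaw 73.3 t 2.4 F [-0.4 -0.4  0.3] g 0.996 q [ 0.11  0.42  1.27 -0.    1.45  0.4 ]
[577.90043088 258.51831288 403.32311537]
```

View pics/w2.png

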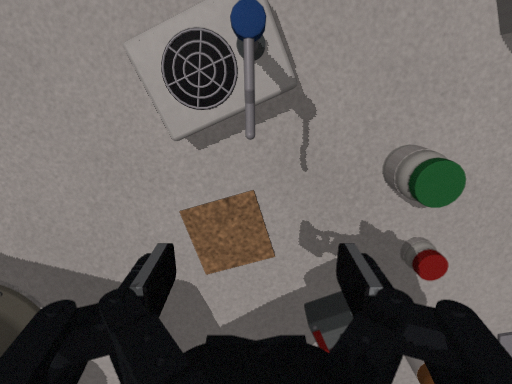

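```bash
python3 - <<'E'
from h import *
c=load('w2')
big(c,115,0,315,150,4,'w2z.png'); big(c,170,180,290,280,6,'w2m.png')
E
```

```text
(no output)
```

View pics/w2z.png

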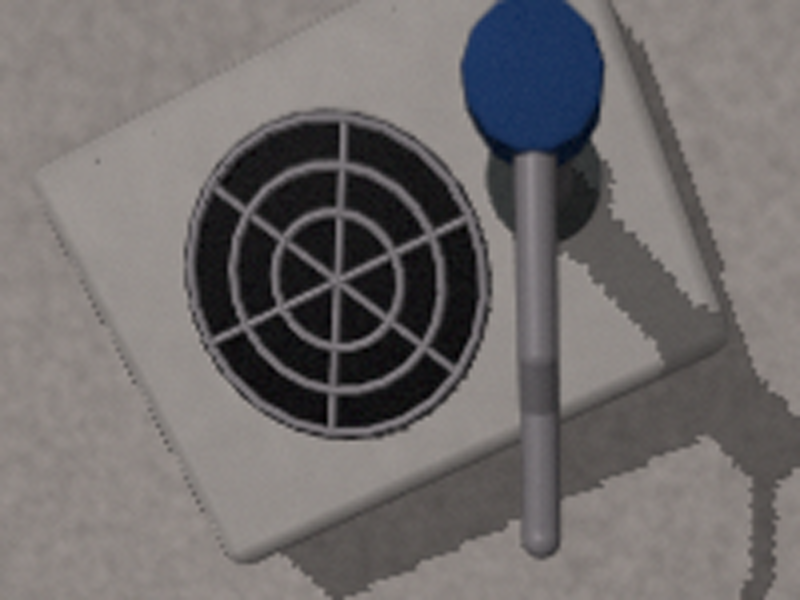

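```bash
python3 - <<'E'
from h import *
c=load('w2')
f=lambda X,Y:(115+(X+.5)/4-.5,(Y+.5)/4-.5)
P=lambda X,Y,z:onz(c,*f(X,Y),z)
h=P(533,70,175);g=P(337,278,50);t=P(541,540,177);dd=P(539,386,165)
print('head',h,'grille',g,'tip',t,'dip',dd)
A=lambda v:np.degrees(np.arctan2(v[1],v[0]))
print('blower yaw',A(h-g),np.linalg.norm((h-g)[:2]),'arm',A(t-h),np.linalg.norm((t-h)[:2]),A(dd-h),np.linalg.norm((dd-h)[:2]))
k=[P(38,175,50),P(240,558,50),P(722,340,50)];print(k, A(k[2]-k[1]),A(k[0]-k[1])-90, np.linalg.norm(k[0]-k[1]),np.linalg.norm(k[2]-k[1]))
hsv=cv2.cvtColor(c['pixels'],cv2.COLOR_RGB2HSV);m=((hsv[...,1]>100)*255).astype('uint8');m[:185]=0;m[278:]=0;m[:,:175]=0;m[:,278:]=0
cs=max(cv2.findContours(m,0,2)[0],key=cv2.contourArea);b=cv2.boxPoints(cv2.minAreaRect(cs));q=np.array([onz(c,*i,4)[:2] for i in b]);print('mat',q.round(1).tolist(),q.mean(0))
E
```

```text
head [586.70610617 307.32409879 175.        ] grille [521.94461391 300.1278066   50.        ] tip [564.09707809 228.49376639 177.        ] dip [571.9368329  256.28080096 165.        ]
blower yaw 6.340690608113795 65.16009132359521 arm -106.00321961376731 82.00847186260565 -106.13769117298678 53.13708390954598
[array([450.97326606, 348.99870873,  50.        ]), array([464.92755072, 233.11787059,  50.        ]), array([624.2018815 , 252.08830079,  50.        ])] 6.792237942290195 6.8664530041476155 116.71799650225078 160.4000924839481
mat [[416.5, 125.4], [537.5, 125.8], [534.3, 7.2], [402.3, 3.3]] [472.6479652   65.44208411]
```

```bash
python3 - <<'E'
from h import *
plan((568.8,248.4,225,73.9),(568.8,248.4,147,73.9))
E
```

```text
now [553.5 178.9 261.2] yaw 73.3 t 2.45 F [ 0.3 -1.5 -0.2] g 0.995 q [ 0.11  0.42  1.27 -0.    1.45  0.4 ]
dp [0.355, -0.0266, 0.1808] twist -0.0067 rows>= 1.6 q6~ 0.69
dp [0.3551, -0.0265, 0.5708] twist -0.0067 rows>= 2.7 q6~ 0.69
```

Call:
{"api": "drive_tool", "payload": {
  "gripper": [0.6,0.6,0.6,0.6,0.6,0.6,0.6,0.6,0,0,0,0,0,0,0],
  "dp": [
    [0.355,-0.027,0.18],
    [0.355,-0.027,0.18],
    [0.355,-0.027,0.18],
    [0.355,-0.027,0.4],
    [0.355,-0.027,0.57],
    [0.355,-0.027,0.57],
    [0.355,-0.027,0.57],
    [0.355,-0.027,0.57],
    [0.355,-0.027,0.57],
    [0.355,-0.027,0.57],
    [0.355,-0.027,0.57],
    [0.355,-0.027,0.57],
    [0.355,-0.027,0.57],
    [0.355,-0.027,0.57],
    [0.355,-0.027,0.57]
  ],
  "twist": [-0.007,-0.007,-0.007,-0.007,-0.007,-0.007,-0.007,-0.007,-0.007,-0.007,-0.007,-0.007,-0.007,-0.007,-0.007],
  "newtons": 20
}}

```text
time_s: 3.95
eef_pos: [568.8, 249.9, 147.9]
ee_rot: [0.0, 0.798, 0.602, 0.0]
force: [-0.3, -0.5, 5.8]
grip_width: 0.088
```

```bash
python3 - <<'E'
from h import *
a=np.radians(np.linspace(-106.1,-173.2,11)[1:])
plan(*[(586+62*np.cos(x),308+62*np.sin(x),147,np.degrees(x)+180) for x in a])
E
```

```text
now [568.8 249.9 147.9] yaw 74.1 t 3.95 F [-0.3 -0.5  5.8] g 0.088 q [ 0.23  0.59  1.3  -0.    1.25  0.5 ]
dp [-0.0049, -0.034, 0.0042] twist 0.0766 rows>= 0.8 q6~ 0.82
dp [0.0015, -0.0697, 0.0042] twist 0.1511 rows>= 1.6 q6~ 0.94
dp [0.0121, -0.1044, 0.0042] twist 0.2257 rows>= 2.4 q6~ 1.07
dp [0.0267, -0.1376, 0.0041] twist 0.3002 rows>= 3.1 q6~ 1.2
dp [0.045, -0.1689, 0.0041] twist 0.3748 rows>= 3.9 q6~ 1.33
dp [0.0669, -0.1978, 0.0041] twist 0.4494 rows>= 4.7 q6~ 1.46
dp [0.092, -0.224, 0.0041] twist 0.5239 rows>= 5.5 q6~ 1.59
dp [0.12, -0.2471, 0.0041] twist 0.5985 rows>= 6.3 q6~ 1.72
dp [0.1505, -0.2668, 0.0041] twist 0.673 rows>= 7.1 q6~ 1.84
dp [0.1831, -0.2827, 0.0041] twist 0.7476 rows>= 7.8 q6~ 1.97
```

Call:
{"api": "drive_tool", "payload": {
  "gripper": [0,0,0,0,0,0,0,0,0,0,0,0,0],
  "dp": [
    [-0.003,-0.034,0],
    [0.002,-0.07,0],
    [0.012,-0.104,0],
    [0.027,-0.138,0],
    [0.045,-0.169,0],
    [0.067,-0.198,0],
    [0.092,-0.224,0],
    [0.12,-0.247,0],
    [0.15,-0.267,0],
    [0.183,-0.283,0],
    [0.183,-0.283,0],
    [0.183,-0.283,0],
    [0.183,-0.283,0]
  ],
  "twist": [0.077,0.151,0.226,0.3,0.375,0.449,0.524,0.599,0.673,0.748,0.748,0.748,0.748]
}}

```text
time_s: 5.25
eef_pos: [526.0, 301.0, 148.0]
ee_rot: [-0.001, 0.998, 0.059, 0.003]
force: [9.4, 1.5, 1.6]
grip_width: 0.082
```

Call:
{"api": "drive_tool", "payload": {
  "gripper": [0.6,0.6,0.6,0.6,0.6,0.6,0.6,0.6,0.6],
  "dp": [
    [0,0,0],
    [0,0,0],
    [0,0,0],
    [0,0,0],
    [-0.1,0,-0.2],
    [-0.25,0,-0.4],
    [-0.4,0,-0.6],
    [-0.5,0,-0.6],
    [-0.5,0,-0.6]
  ],
  "twist": [0,0,0,0,0,0,0,0,0]
}}

```text
time_s: 6.15
eef_pos: [423.3, 289.0, 268.7]
ee_rot: [-0.0, 0.998, 0.06, 0.001]
force: [0.2, 0.2, -0.5]
grip_width: 0.598
```

```bash
python3 - <<'E'
from h import *
plan()
c=cap('wrist','w3.png'); save(c,'w3'); print(c['t'])
E
```

```text
now [423.3 289.  268.7] yaw 6.8 t 6.15 F [ 0.2  0.2 -0.5] g 0.598 q [0.37 0.26 1.47 0.   1.41 1.82]
[505.84101324 298.43211715 411.24723417]
```

View pics/w3.png

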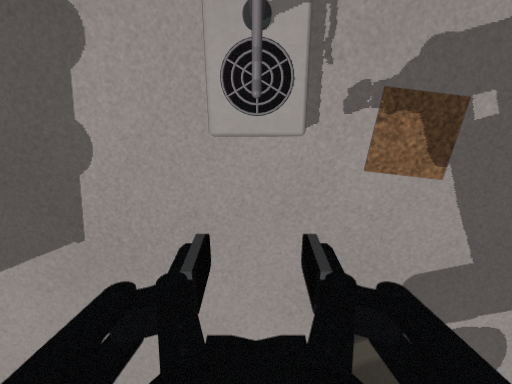

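```bash
python3 - <<'E'
from h import *
c=load('w3')
big(c,195,0,320,145,4,'w3z.png')
hsv=cv2.cvtColor(c['pixels'],cv2.COLOR_RGB2HSV);m=((hsv[...,1]>100)*255).astype('uint8');m[:80]=0;m[200:]=0;m[:,:350]=0;m[:,480:]=0
cs=max(cv2.findContours(m,0,2)[0],key=cv2.contourArea);b=cv2.boxPoints(cv2.minAreaRect(cs));q=np.array([onz(c,*i,4)[:2] for i in b]);print('mat',q.round(1).tolist(),q.mean(0))
E
```

```text
mat [[416.3, 125.6], [546.0, 126.4], [533.9, 7.2], [399.9, -7.0]] [474.00899386  63.06168702]
```

View pics/w3z.png

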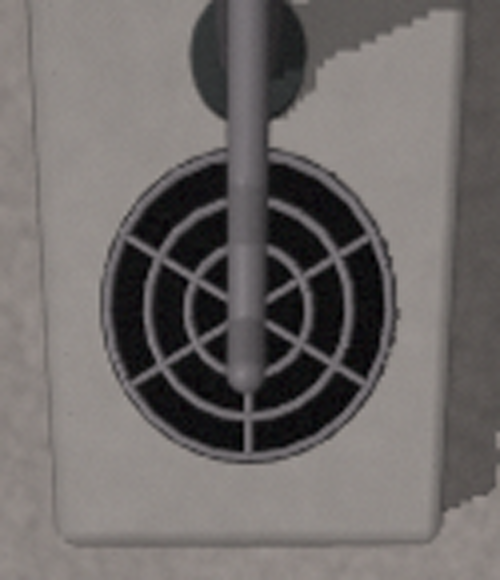

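```bash
python3 - <<'E'
from h import *
c=load('w3')
f=lambda X,Y:(195+(X+.5)/4-.5,(Y+.5)/4-.5)
P=lambda X,Y,z:onz(c,*f(X,Y),z)
g=P(249,306,50);t=P(245,375,177);d=P(247,282,165);r=P(247,20,176);b=P(248,65,52)
A=lambda v:np.degrees(np.arctan2(v[1],v[0]))
print(g,t,d,r,b,A(b-g),A(r-t),A(r-d),np.linalg.norm((t-d)[:2]))
k=[P(62,540,50),P(437,540,50),P(463,12,50),P(30,12,50)];print([x.round(1) for x in k],A(k[2]-k[1]),A(k[3]-k[0]),A(k[0]-k[1])-90)
print(586-86*np.cos(np.radians(6.8)),308-86*np.sin(np.radians(6.8)))
plan((460.5,-305.7,150,128),(530,-190,250,5))
E
```

```text
[523.66031466 299.25491569  50.        ] [504.80341295 298.22426514 177.        ] [522.39640316 299.93460983 165.        ] [564.8068513  305.09201477 176.        ] [585.22854284 307.03233393  52.        ] 7.199580699811348 6.529428742773421 6.933520117291089 17.675932326968805
[array([448.1, 349.7,  50. ]), array([462.3, 231.8,  50. ]), array([605.3, 249.9,  50. ]), array([591.1, 368.2,  50. ])] 7.182243362900983 7.3630843752568 6.858352579117607
500.60496630283785 297.8172587256409
now [424.2 288.9 267.7] yaw 6.8 t 6.2 F [ 0.8  0.1 -1. ] g 0.602 q [0.37 0.26 1.47 0.   1.41 1.82]
dp [-0.1725, 2.9739, 0.5879] twist -1.3466 rows>= 14.1 q6~ -1.25
dp [0.2414, 2.4405, 0.0883] twist 0.02 rows>= 9.8 q6~ 1.14
```

Call:
{"api": "drive_tool", "payload": {
  "gripper": [0.6,0.6,0.6,0.6,0.6],
  "dp": [
    [0,1,0],
    [0,1,0],
    [0,1,0],
    [0,1,0],
    [0,1,0]
  ],
  "twist": [-0.4,-0.4,-0.4,-0.4,-0.4]
}}

```text
time_s: 6.7
eef_pos: [449.0, 87.6, 266.4]
ee_rot: [-0.0, 0.931, 0.366, -0.001]
force: [0.4, 0.5, 0.2]
grip_width: 0.599
```

```bash
python3 - <<'E'
from h import *
plan((458,-120,230,90),(460.5,-305.7,150,128))
E
```

```text
now [449.   87.6 266.4] yaw 42.9 t 6.7 F [0.4 0.5 0.2] g 0.599 q [-0.06  0.14  1.63 -0.    1.38  0.76]
dp [-0.6739, 0.7907, 0.1823] twist -0.5229 rows>= 5.5 q6~ -0.26
dp [-1.2967, 1.4793, 0.5825] twist -0.9451 rows>= 9.9 q6~ -1.25
```

Call:
{"api": "drive_tool", "payload": {
  "gripper": [0.6,0.6,0.6,0.6,0.6,0.6],
  "dp": [
    [-0.67,0.79,0.18],
    [-0.67,0.79,0.18],
    [-0.67,0.79,0.18],
    [-0.67,0.79,0.18],
    [-0.67,0.79,0.18],
    [-0.67,0.79,0.18]
  ],
  "twist": [-0.52,-0.52,-0.52,-0.52,-0.52,-0.52]
}}

```text
time_s: 7.3
eef_pos: [457.2, -120.8, 229.3]
ee_rot: [-0.001, 0.711, 0.703, -0.001]
force: [-0.2, 1.8, -0.1]
grip_width: 0.598
```

```bash
python3 - <<'E'
from h import *
plan((460.5,-305.7,150,128),(460.5,-305.7,75,128))
E
```

```text
now [ 457.2 -120.8  229.3] yaw 89.3 t 7.3 F [-0.2  1.8 -0.1] g 0.598 q [-0.51  0.2   1.65 -0.    1.3  -0.49]
dp [-0.9247, 0.0294, 0.3955] twist -0.4301 rows>= 4.5 q6~ -1.25
dp [-0.9251, 0.0306, 0.7705] twist -0.4301 rows>= 4.8 q6~ -1.25
```

Call:
{"api": "drive_tool", "payload": {
  "gripper": [0.6,0.6,0.6,0.6,0.6,0.6,0.6],
  "dp": [
    [-0.92,0.03,0.3],
    [-0.92,0.03,0.3],
    [-0.92,0.03,0.3],
    [-0.92,0.03,0.3],
    [-0.925,0.03,0.45],
    [-0.925,0.03,0.5],
    [-0.925,0.03,0.5]
  ],
  "twist": [-0.43,-0.43,-0.43,-0.43,-0.43,-0.43,-0.43]
}}

```text
time_s: 8.0
eef_pos: [460.2, -301.1, 129.5]
ee_rot: [-0.002, 0.44, 0.898, 0.001]
force: [0.1, -0.1, 0.2]
grip_width: 0.6
```

```bash
python3 - <<'E'
from h import *
c=cap('wrist','w4.png'); save(c,'w4')
plan((460.5,-305.7,75,128))
E
```

```text
now [ 460.9 -301.3  131.1] yaw 127.8 t 8.05 F [ 0.2  0.2 -0.2] g 0.6 q [-0.79  0.47  1.55  0.    1.12 -1.45]
dp [-0.0165, -0.015, 0.2807] twist -0.002 rows>= 1.1 q6~ -1.25
```

View pics/w4.png

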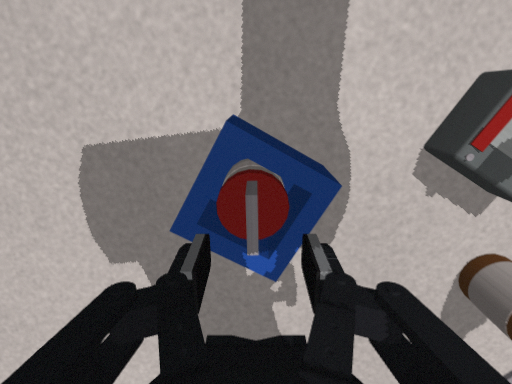

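```bash
python3 - <<'E'
from h import *
c=load('w4')
a=onz(c,251.5,182,98);b=onz(c,252.5,255,98);m=(a+b)/2;print(a,b,m,np.linalg.norm(a-b),np.degrees(np.arctan2(*(a-b)[:2][::-1])))
plan((m[0],m[1],75,128))
E
```

```text
[ 441.68191467 -281.22474491   98.        ] [ 475.10029947 -323.58261331   98.        ] [ 458.39110707 -302.40367911   98.        ] 53.953474935723364 128.27179473732363
now [ 460.9 -301.3  131.1] yaw 127.8 t 8.05 F [ 0.2  0.2 -0.2] g 0.6 q [-0.79  0.47  1.55  0.    1.12 -1.45]
dp [0.0029, -0.0132, 0.2807] twist -0.002 rows>= 1.1 q6~ -1.25
```

Call:
{"api": "drive_tool", "payload": {
  "gripper": [0.6,0.6,0.6,0.6,0,0,0,0,0,0,0],
  "dp": [
    [-0.01,-0.014,0.0],
    [-0.01,-0.014,0.15],
    [-0.01,-0.014,0.28],
    [-0.01,-0.014,0.28],
    [-0.01,-0.014,0.28],
    [-0.01,-0.014,0.28],
    [-0.01,-0.014,0.28],
    [-0.01,-0.014,0.28],
    [-0.01,-0.014,0.28],
    [-0.01,-0.014,0.28],
    [-0.01,-0.014,0.28]
  ],
  "twist": [0,0,0,0,0,0,0,0,0,0,0],
  "newtons": 40
}}

```text
time_s: 9.15
eef_pos: [460.3, -305.6, 76.9]
ee_rot: [0.001, 0.439, 0.899, -0.0]
force: [-1.1, 1.2, 5.2]
grip_width: 0.083
```

Call:
{"api": "drive_tool", "payload": {
  "gripper": [0,0,0,0,0,0,0,0,0],
  "dp": [
    [0,0,-0.05],
    [0,0,-0.12],
    [0,0,-0.22],
    [0,0,-0.32],
    [0,0,-0.42],
    [0,0,-0.52],
    [0,0,-0.57],
    [0,0,-0.57],
    [0,0,-0.57]
  ],
  "twist": [0,0,0,0,0,0,0,0,0]
}}

```text
time_s: 10.05
eef_pos: [459.5, -304.9, 188.7]
ee_rot: [-0.0, 0.439, 0.898, 0.0]
force: [-0.2, -0.1, -2.5]
grip_width: 0.08
```

```bash
python3 - <<'E'
from h import *
c=cap('wrist','w5.png'); d=cap('side','d5.png');
e=cap('scene'); big(e,90,120,250,240,5,'s5.png')
plan((474,64,190,97.1))
E
```

```text
now [ 459.5 -304.8  188.3] yaw 127.9 t 10.2 F [-0.4  0.4 -2.3] g 0.08 q [-0.8   0.41  1.48  0.    1.26 -1.46]
dp [1.41, 1.1905, -0.006] twist 0.3424 rows>= 7.4 q6~ 0.01
```

View pics/w5.png

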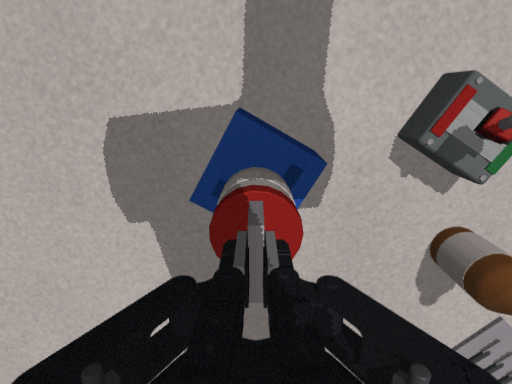

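View pics/s5.png

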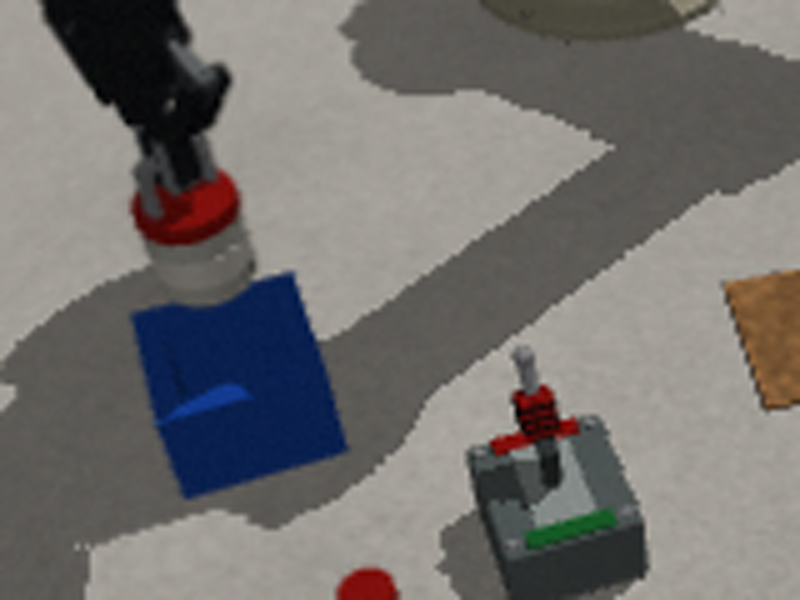

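Call:
{"api": "drive_tool", "payload": {
  "gripper": [0,0,0,0,0,0,0],
  "dp": [
    [0.06,0.05,0],
    [0.2,0.17,0],
    [0.36,0.3,0],
    [0.53,0.45,0],
    [0.69,0.59,0],
    [0.85,0.72,0],
    [1,0.85,0]
  ],
  "twist": [0.02,0.05,0.09,0.13,0.18,0.22,0.26]
}}

```text
time_s: 10.9
eef_pos: [470.5, -41.0, 188.9]
ee_rot: [-0.0, 0.613, 0.79, -0.0]
force: [0.9, 0.2, -3.1]
grip_width: 0.08
```

```bash
python3 - <<'E'
from h import *
plan((474,66,185,97.1),(474,66,76,97.1))
E
```

```text
now [470.5 -41.  188.9] yaw 104.4 t 10.9 F [ 0.9  0.2 -3.1] g 0.08 q [-0.34  0.24  1.71  0.    1.19 -0.59]
dp [0.514, 0.1498, 0.0195] twist 0.0807 rows>= 2.1 q6~ 0.01
dp [0.5137, 0.1502, 0.5645] twist 0.0807 rows>= 3.1 q6~ 0.01
```

Call:
{"api": "drive_tool", "payload": {
  "gripper": [0,0,0,0,0,0,0,0,0,0,0,0],
  "dp": [
    [0.2,0.06,0],
    [0.38,0.11,0],
    [0.48,0.14,0],
    [0.515,0.15,0],
    [0.515,0.15,0],
    [0.515,0.15,0.15],
    [0.515,0.15,0.3],
    [0.515,0.15,0.42],
    [0.515,0.15,0.5],
    [0.515,0.15,0.54],
    [0.515,0.15,0.555],
    [0.515,0.15,0.555]
  ],
  "twist": [0.03,0.06,0.08,0.08,0.08,0.08,0.08,0.08,0.08,0.08,0.08,0.08]
}}

```text
time_s: 12.1
eef_pos: [474.5, 63.9, 78.5]
ee_rot: [0.0, 0.661, 0.751, 0.0]
force: [0.1, 0.8, -1.6]
grip_width: 0.081
```

Call:
{"api": "drive_tool", "payload": {
  "gripper": [0,0,0,0],
  "dp": [
    [0,0,0.005],
    [0,0,0.01],
    [0,0,0.013],
    [0,0,0.013]
  ],
  "twist": [0,0,0,0]
}}

```text
time_s: 12.5
eef_pos: [474.2, 64.4, 75.8]
ee_rot: [0.0, 0.66, 0.751, 0.0]
force: [-1.4, -0.2, -2.1]
grip_width: 0.081
```

Call:
{"api": "drive_tool", "payload": {
  "gripper": [0,0,0],
  "dp": [
    [0,0,0.003],
    [0,0,0.006],
    [0,0,0.006]
  ],
  "twist": [0,0,0]
}}

```text
time_s: 12.8
eef_pos: [474.5, 64.5, 74.9]
ee_rot: [0.0, 0.661, 0.751, 0.0]
force: [-0.4, 1.2, 3.8]
grip_width: 0.08
```

Contact force is now upwards (+3.8 N), so the pot stands on the mat; release and back up.

Call:
{"api": "drive_tool", "payload": {
  "gripper": [0.4,0.4,0.4,0.4,0.7,0.7,0.7,0.7,0.7,1,1],
  "dp": [
    [0,0,0],
    [0,0,0],
    [0,0,0],
    [0,0,0],
    [0,0,-0.1],
    [0,0,-0.2],
    [-0.1,0,-0.4],
    [-0.2,0,-0.6],
    [-0.25,0,-0.7],
    [-0.25,0,-0.7],
    [-0.25,0,-0.7]
  ],
  "twist": [0,0,0,0,0,0,0,0,0,0,0]
}}

```text
time_s: 13.9
eef_pos: [480.2, 14.9, 213.9]
ee_rot: [-0.0, 0.661, 0.751, -0.0]
force: [0.0, 0.6, -0.5]
grip_width: 0.995
```

```bash
python3 - <<'E'
from h import *
c=cap('wrist','w6.png'); save(c,'w6')
plan((475,64,150,7),(475,64,37,7))
E
```

```text
now [480.   15.2 213.4] yaw 97.3 t 13.95 F [1.  0.  0.3] g 1.0 q [-0.21  0.23  1.65  0.    1.26 -0.34]
dp [0.245, 0.0069, 0.317] twist 1.0036 rows>= 10.5 q6~ 1.58
dp [0.2445, 0.008, 0.882] twist 1.0036 rows>= 10.5 q6~ 1.58
```

View pics/w6.png

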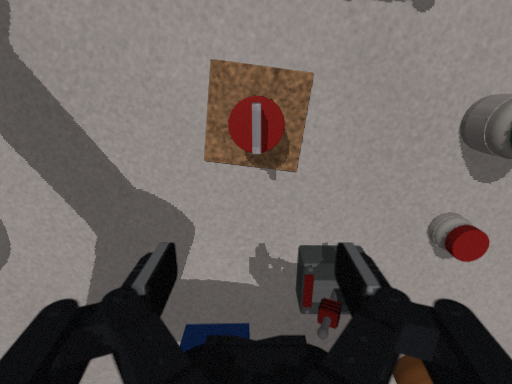

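```bash
python3 - <<'E'
from h import *
c=load('w6')
big(c,200,50,320,180,4,'w6z.png')
hsv=cv2.cvtColor(c['pixels'],cv2.COLOR_RGB2HSV)
r=(((hsv[...,0]<4)|(hsv[...,0]>172))&(hsv[...,1]>150)).astype('uint8')*255
r[:85]=0;r[165:]=0;r[:,:215]=0;r[:,300:]=0
cs=max(cv2.findContours(r,0,2)[0],key=cv2.contourArea);e=cv2.fitEllipse(cv2.convexHull(cs));print(e,onz(c,*e[0],64))
a=onz(c,257,104,96);b=onz(c,257,152.5,96);m=(a+b)/2;print(a,b,m,np.linalg.norm(a-b),np.degrees(np.arctan2(*(a-b)[:2][::-1])))
E
```

```text
((256.03668212890625, 123.9398422241211), (55.50405502319336, 56.74129104614258), 3.699829339981079) [474.50091657  65.8512809   64.        ]
[472.68151258  86.45218292  96.        ] [478.26642936  43.4707745   96.        ] [475.47397097  64.96147871  96.        ] 43.34273601723826 97.40341687459156
```

View pics/w6z.png

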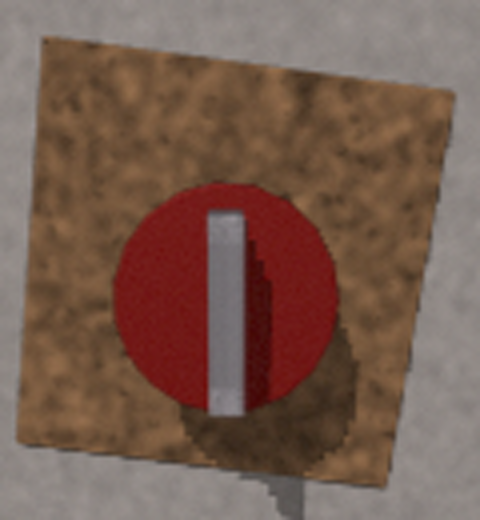

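```bash
python3 - <<'E'
from h import *
plan((474.8,65.5,150,7.3),(474.8,65.5,33,7.3))
E
```

```text
now [480.   15.2 213.4] yaw 97.3 t 13.95 F [1.  0.  0.3] g 1.0 q [-0.21  0.23  1.65  0.    1.26 -0.34]
dp [0.2525, 0.0069, 0.317] twist 1.0002 rows>= 10.5 q6~ 1.58
dp [0.2521, 0.008, 0.902] twist 1.0002 rows>= 10.5 q6~ 1.58
```

Call:
{"api": "drive_tool", "payload": {
  "gripper": [1,1,1,1,1,1,1,1,1,1,1,1,1,1,1,1,1,1],
  "dp": [
    [0.25,0.007,0.3],
    [0.25,0.007,0.3],
    [0.25,0.007,0.3],
    [0.25,0.007,0.3],
    [0.25,0.007,0.3],
    [0.25,0.007,0.3],
    [0.25,0.007,0.3],
    [0.25,0.007,0.3],
    [0.25,0.007,0.3],
    [0.25,0.007,0.3],
    [0.252,0.007,0.3],
    [0.252,0.007,0.3],
    [0.252,0.007,0.3],
    [0.252,0.008,0.5],
    [0.252,0.008,0.7],
    [0.252,0.008,0.85],
    [0.252,0.008,0.9],
    [0.252,0.008,0.9]
  ],
  "twist": [1,1,1,1,1,1,1,1,1,1,1,1,1,1,1,1,1,1]
}}

```text
time_s: 15.75
eef_pos: [475.1, 65.1, 33.7]
ee_rot: [-0.0, 0.998, 0.064, -0.001]
force: [-0.3, -0.4, 0.2]
grip_width: 1.003
```

```bash
python3 - <<'E'
from h import *
c=cap('wrist','w7.png'); save(c,'w7')
plan((474.8,65.5,33,7.3))
E
```

```text
now [476.   65.1  35. ] yaw 7.4 t 15.8 F [0.1 0.1 0.2] g 0.996 q [-0.11  0.48  1.84  0.    0.82  1.33]
dp [-0.0058, -0.003, 0.0098] twist 0.0007 rows>= 0.0 q6~ 1.58
```

View pics/w7.png

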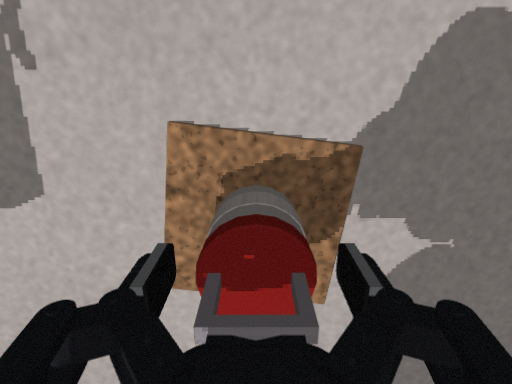

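Call:
{"api": "drive_tool", "payload": {
  "gripper": [0.5,0.5,0.5,0.5,0.5,0.5,0.5],
  "dp": [
    [-0.003,-0.002,0],
    [-0.003,-0.002,0],
    [-0.003,-0.002,0],
    [-0.003,-0.002,0],
    [-0.003,-0.002,0],
    [-0.003,-0.002,0],
    [-0.003,-0.002,0]
  ],
  "twist": [0,0,0,0,0,0,0],
  "newtons": 40
}}

```text
time_s: 16.5
eef_pos: [475.8, 65.2, 36.0]
ee_rot: [0.0, 0.998, 0.064, 0.001]
force: [-3.2, -0.2, 7.8]
grip_width: 0.666
```

```bash
python3 - <<'E'
from h import *
plan()
E
```

```text
now [475.8  65.2  36. ] yaw 7.3 t 16.5 F [-3.2 -0.2  7.8] g 0.666 q [-0.11  0.48  1.85  0.    0.82  1.33]
```

Call:
{"api": "drive_tool", "payload": {
  "gripper": [0.5,0.5,0.5,0.5,0.5,0.5],
  "dp": [
    [0,0,-0.05],
    [0,0,-0.15],
    [0,0,-0.28],
    [0,0,-0.4],
    [0,0,-0.46],
    [0,0,-0.46]
  ],
  "twist": [0,0,0,0,0,0]
}}

```text
time_s: 17.1
eef_pos: [475.8, 65.3, 128.1]
ee_rot: [0.0, 0.998, 0.064, 0.002]
force: [-0.7, -0.2, -1.6]
grip_width: 0.663
```

```bash
python3 - <<'E'
from h import *
plan((458,292,131,7.1))
c=cap('wrist','w8.png'); save(c,'w8')
E
```

```text
now [475.8  65.3 128.1] yaw 7.3 t 17.1 F [-0.7 -0.2 -1.6] g 0.663 q [-0.11  0.33  1.77 -0.    1.04  1.33]
dp [0.0564, -1.1357, -0.0153] twist 0.0025 rows>= 4.5 q6~ 2.01
```

View pics/w8.png

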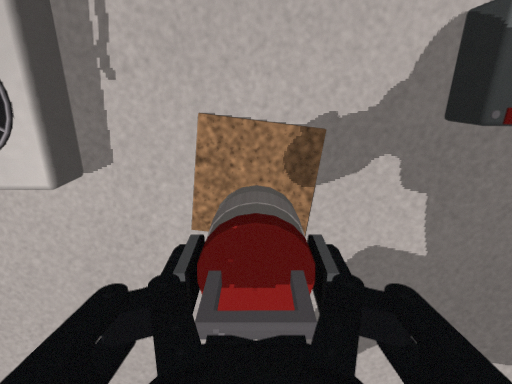

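Call:
{"api": "drive_tool", "payload": {
  "gripper": [0.5,0.5,0.5,0.5,0.5,0.5,0.5,0.5],
  "dp": [
    [0,-0.06,0],
    [0,-0.2,0],
    [0.01,-0.37,0],
    [0.02,-0.54,0],
    [0.03,-0.71,0],
    [0.04,-0.86,0],
    [0.05,-0.96,0],
    [0.056,-1,0]
  ],
  "twist": [0,0,0,0,0,0,0,0]
}}

```text
time_s: 17.95
eef_pos: [459.5, 267.1, 125.2]
ee_rot: [0.0, 0.998, 0.065, -0.001]
force: [-0.3, -0.3, -1.3]
grip_width: 0.664
```

Call:
{"api": "drive_tool", "payload": {
  "gripper": [0.5,0.5,0.5,0.5,0.5],
  "dp": [
    [0,-0.07,-0.01],
    [0,-0.12,-0.01],
    [0,-0.135,-0.01],
    [0,-0.135,-0.01],
    [0,-0.135,-0.01]
  ],
  "twist": [0,0,0,0,0]
}}

```text
time_s: 18.45
eef_pos: [457.3, 291.4, 128.4]
ee_rot: [0.0, 0.998, 0.064, -0.0]
force: [-0.6, -0.3, -1.5]
grip_width: 0.661
```

```bash
python3 - <<'E'
from h import *
plan()
c=cap('wrist','w9.png'); save(c,'w9')
d=cap('side'); save(d,'d9'); big(d,150,200,290,320,5,'d9.png')
e=cap('scene'); save(e,'s9');big(e,280,100,400,200,6,'s9.png')
E
```

```text
now [457.3 291.4 128.4] yaw 7.3 t 18.45 F [-0.6 -0.3 -1.5] g 0.661 q [ 0.35  0.45  1.58 -0.    1.11  1.79]
```

View pics/w9.png

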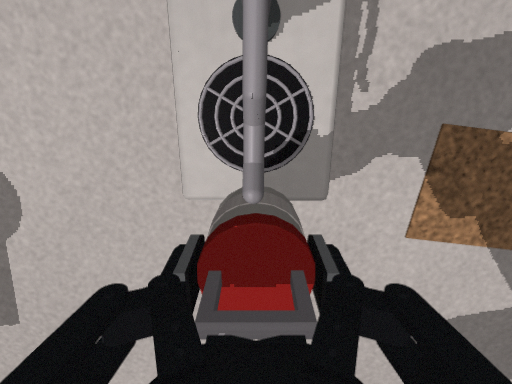

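View pics/d9.png

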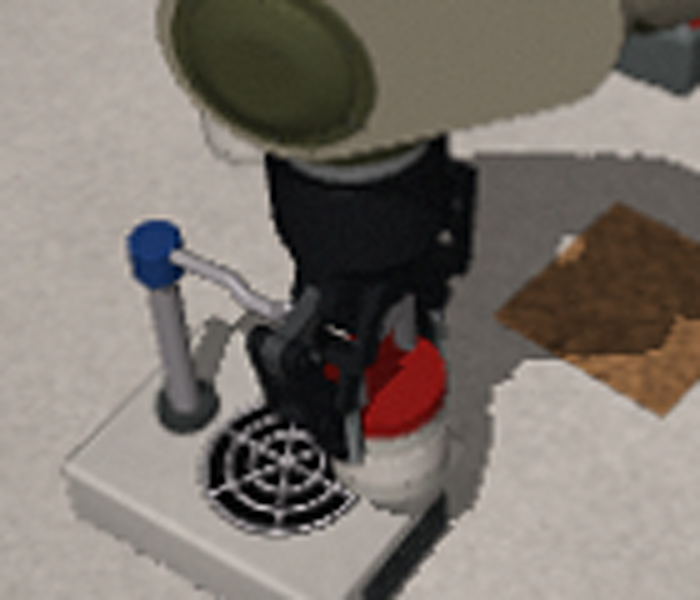

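View pics/s9.png

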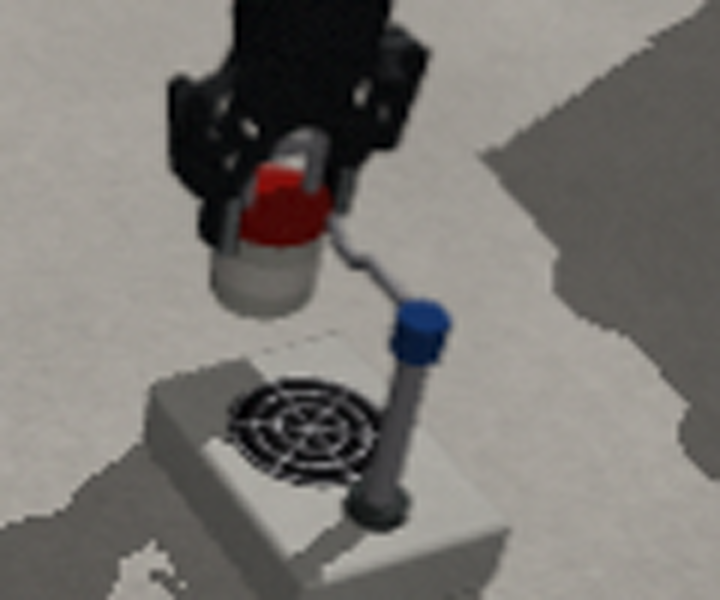

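Call:
{"api": "drive_tool", "payload": {
  "gripper": [0.5,0.5,0.5,0.5,0.5,0.5,0.5],
  "dp": [
    [0,0,-0.008],
    [0.02,0,-0.008],
    [0.05,0,-0.008],
    [0.08,0,-0.008],
    [0.1,0,-0.008],
    [0.11,0,-0.008],
    [0.11,0,-0.008]
  ],
  "twist": [0,0,0,0,0,0,0]
}}

```text
time_s: 19.3
eef_pos: [479.3, 294.7, 129.9]
ee_rot: [0.0, 0.998, 0.064, -0.0]
force: [0.2, -0.1, -1.5]
grip_width: 0.662
```

```bash
python3 - <<'E'
from h import *
plan((522.5,300,130,7.1))
c=cap('wrist'); save(c,'w10');big(c,190,180,330,345,4,'w10.png')
e=cap('scene'); save(e,'s10');big(e,300,110,370,170,10,'s10.png')
E
```

```text
now [479.3 294.7 129.9] yaw 7.3 t 19.3 F [ 0.2 -0.1 -1.5] g 0.662 q [ 0.34  0.49  1.52 -0.    1.13  1.79]
dp [0.2177, 0.0011, -0.0003] twist 0.0023 rows>= 0.9 q6~ 1.97
```

View pics/w10.png

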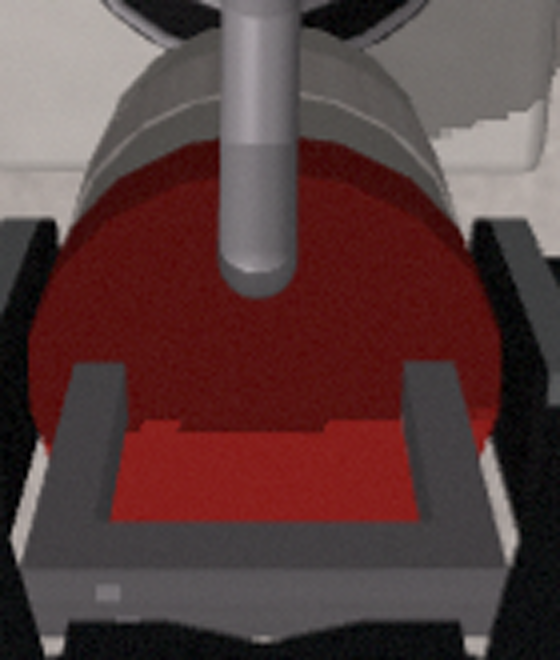

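View pics/s10.png

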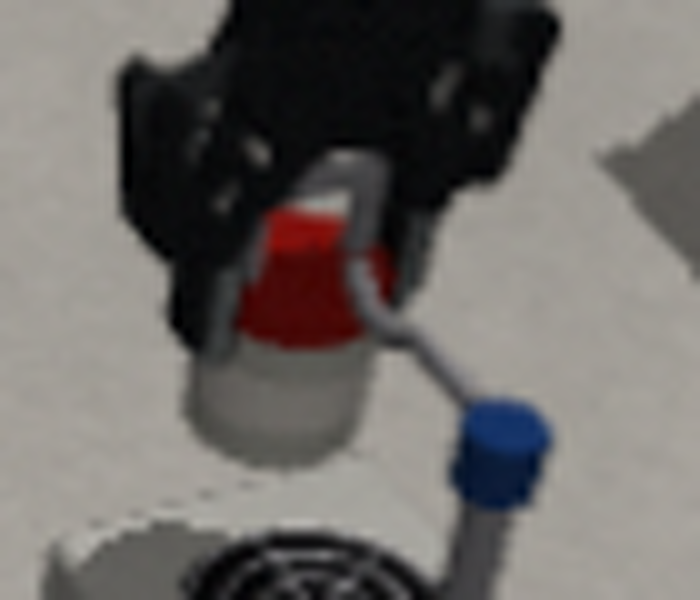

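```bash
python3 - <<'E'
from h import *
c=load('w10'); p0=np.array([479.3,294.7,0]); n=np.array([np.cos(.127),np.sin(.127),0])
f=lambda X,Y:(190+(X+.5)/4-.5,180+(Y+.5)/4-.5)
for Y in(520,568,362):
    r=ray(c,*f(262,Y)); k=((p0+4*n-c['t'])@n)/(r@n); print(Y,(c['t']+k*r).round(1))
# tip end sphere lower-most point; tip outer face
print('tip y', [onz(c,*f(258,Y),z).round(1).tolist() for Y,z in((262,181),(296,175))])
E
```

```text
520 [483.3 294.9 184.4]
568 [483.3 294.9 190.3]
362 [483.3 295.  159. ]
tip y [[509.2, 298.6, 181.0], [501.9, 297.7, 175.0]]
```

Call:
{"api": "drive_tool", "payload": {
  "gripper": [0.5,0.5,0.5,0.5,0.5,0.5,0.5,0.5,0.5],
  "dp": [
    [0.02,0,0],
    [0.05,0,0],
    [0.08,0,0],
    [0.11,0,0],
    [0.14,0,0],
    [0.17,0.001,0],
    [0.2,0.001,0],
    [0.215,0.001,0],
    [0.215,0.001,0]
  ],
  "twist": [0,0,0,0,0,0,0,0,0]
}}

```text
time_s: 20.3
eef_pos: [522.1, 299.9, 130.0]
ee_rot: [0.0, 0.998, 0.064, -0.0]
force: [-0.5, -0.2, -2.8]
grip_width: 0.663
```

```bash
python3 - <<'E'
from h import *
plan((522.5,300,115,7.1))
c=cap('wrist'); save(c,'w11');big(c,190,180,330,345,4,'w11.png')
E
```

```text
now [522.1 299.9 130. ] yaw 7.3 t 20.3 F [-0.5 -0.2 -2.8] g 0.663 q [ 0.33  0.57  1.39 -0.    1.19  1.77]
dp [0.0021, -0.0, 0.0749] twist 0.0023 rows>= 0.3 q6~ 1.97
```

View pics/w11.png

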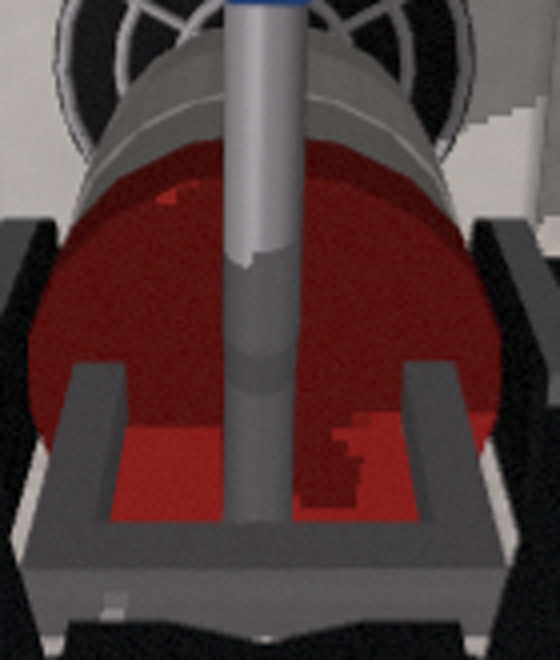

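Call:
{"api": "drive_tool", "payload": {
  "gripper": [0.5,0.5,0.5,0.5,0.5,0.5],
  "dp": [
    [0.002,0,0.015],
    [0.002,0,0.035],
    [0.002,0,0.055],
    [0.002,0,0.068],
    [0.002,0,0.068],
    [0.002,0,0.068]
  ],
  "twist": [0,0,0,0,0,0]
}}

```text
time_s: 20.95
eef_pos: [522.2, 300.0, 116.5]
ee_rot: [0.0, 0.998, 0.064, 0.0]
force: [0.1, -0.4, -1.7]
grip_width: 0.661
```

Call:
{"api": "drive_tool", "payload": {
  "gripper": [0.5,0.5,0.5,0.5],
  "dp": [
    [0,0,0.004],
    [0,0,0.008],
    [0,0,0.008],
    [0,0,0.008]
  ],
  "twist": [0,0,0,0]
}}

```text
time_s: 21.35
eef_pos: [522.2, 300.0, 115.0]
ee_rot: [-0.0, 0.998, 0.064, 0.0]
force: [1.0, -0.5, -1.1]
grip_width: 0.661
```

Call:
{"api": "drive_tool", "payload": {
  "gripper": [0.5,0.5,0.5],
  "dp": [
    [0,0,0.003],
    [0,0,0.005],
    [0,0,0.005]
  ],
  "twist": [0,0,0]
}}

```text
time_s: 21.65
eef_pos: [522.5, 300.1, 114.6]
ee_rot: [-0.0, 0.998, 0.064, 0.001]
force: [-1.0, -0.5, 5.3]
grip_width: 0.661
```

```bash
python3 - <<'E'
from h import *
plan()
c=cap('wrist'); save(c,'w12');big(c,190,180,330,345,4,'w12.png')
E
```

```text
now [522.5 300.1 114.6] yaw 7.3 t 21.65 F [-1.  -0.5  5.3] g 0.661 q [ 0.33  0.59  1.4  -0.    1.15  1.77]
```

View pics/w12.png

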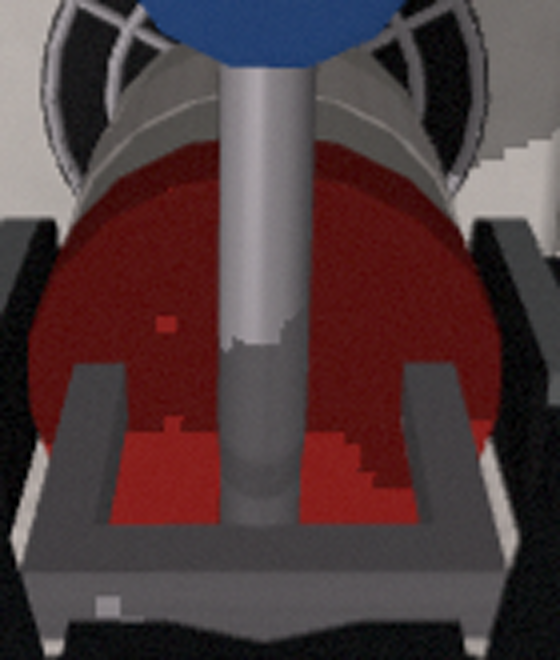

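Call:
{"api": "drive_tool", "payload": {
  "gripper": [0.68,0.7,0.74,0.8,0.9,1,1,1,1,1],
  "dp": [
    [0,0,-0.001],
    [0,0,-0.002],
    [0,0,-0.002],
    [0,0,-0.002],
    [0,0,-0.002],
    [0,0,-0.002],
    [0,0,-0.002],
    [0,0,-0.002],
    [0,0,-0.002],
    [0,0,-0.002]
  ],
  "twist": [0,0,0,0,0,0,0,0,0,0]
}}

```text
time_s: 22.7
eef_pos: [522.2, 300.0, 114.3]
ee_rot: [-0.0, 0.998, 0.064, -0.0]
force: [-0.5, 0.4, 0.1]
grip_width: 1.003
```

```bash
python3 - <<'E'
from h import *
plan()
c=cap('wrist','w13.png'); save(c,'w13')
E
```

```text
now [522.2 300.  114.3] yaw 7.3 t 22.7 F [-0.5  0.4  0.1] g 1.003 q [0.33 0.59 1.4  0.   1.15 1.77]
```

View pics/w13.png

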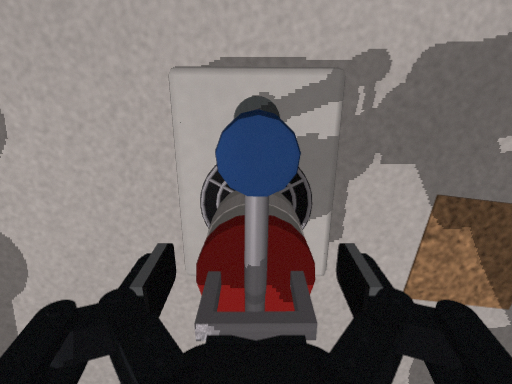

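Call:
{"api": "drive_tool", "payload": {
  "gripper": [1,1,1,1,1,1,1,1],
  "dp": [
    [0,0,-0.04],
    [0,0,-0.12],
    [0,0,-0.24],
    [0,0,-0.4],
    [0,0,-0.55],
    [0,0,-0.7],
    [-0.2,0,-0.75],
    [-0.3,0,-0.75]
  ],
  "twist": [0,0,0,0,0,0,0,0]
}}

```text
time_s: 23.55
eef_pos: [461.5, 292.5, 266.8]
ee_rot: [-0.001, 0.998, 0.064, 0.002]
force: [-0.6, -0.1, 0.5]
grip_width: 1.002
```

```bash
python3 - <<'E'
from h import *
c=cap('wrist','w14.png'); save(c,'w14')
d=cap('side'); save(d,'d14'); big(d,150,210,290,320,5,'d14.png')
e=cap('scene'); save(e,'s14');big(e,280,120,400,220,6,'s14.png')
plan((520,-120,250,7))
E
```

```text
now [462.2 292.5 265.5] yaw 7.4 t 23.7 F [ 0.1 -0.2 -0.1] g 1.001 q [ 0.35  0.34  1.37 -0.    1.43  1.79]
dp [0.0225, 2.0825, 0.0768] twist 0.0039 rows>= 8.3 q6~ 1.22
```

View pics/w14.png

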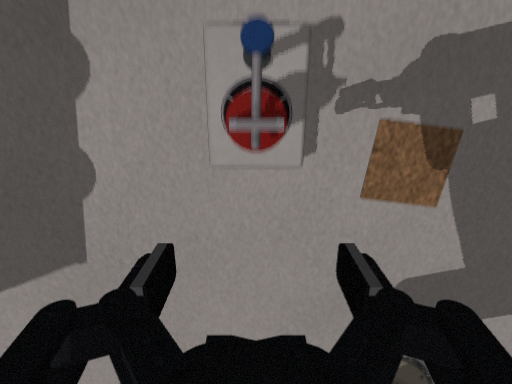

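View pics/s14.png

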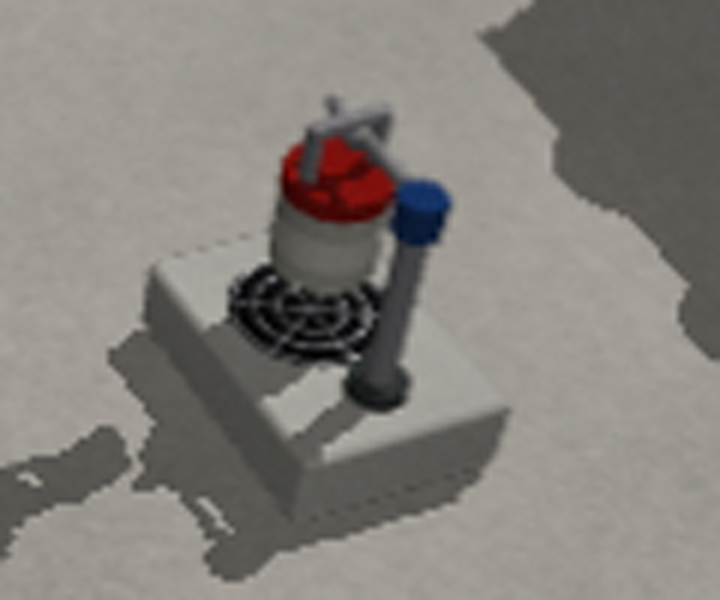

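View pics/d14.png

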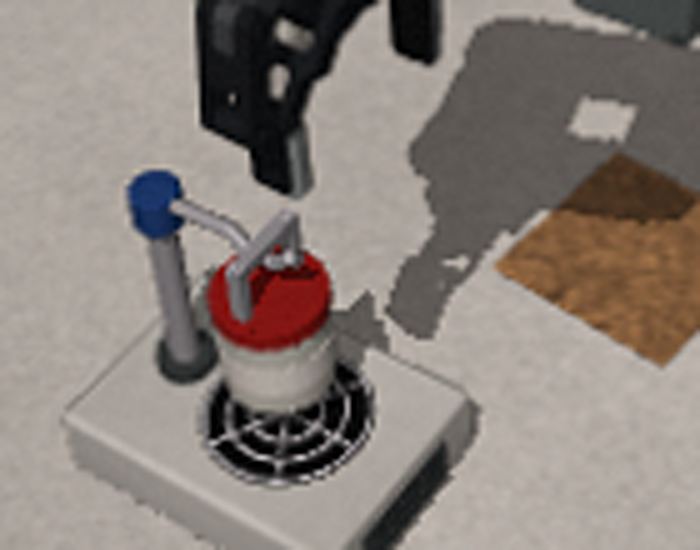

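Call:
{"api": "drive_tool", "payload": {
  "gripper": [1,1,1,1,1],
  "dp": [
    [0.01,1,0.04],
    [0.01,1,0.04],
    [0.01,1,0.04],
    [0.01,1,0.04],
    [0.01,1,0.04]
  ],
  "twist": [0,0,0,0,0]
}}

```text
time_s: 24.2
eef_pos: [491.5, 89.2, 256.0]
ee_rot: [0.001, 0.998, 0.06, -0.0]
force: [-0.7, 1.2, 0.0]
grip_width: 1.001
```

Call:
{"api": "drive_tool", "payload": {
  "gripper": [1,1,1,1,1,1,1],
  "dp": [
    [0.05,1,0.04],
    [0.05,1,0.04],
    [0.05,1,0.04],
    [0.05,1,0.04],
    [0.05,1,0.04],
    [0.05,1,0.04],
    [0.05,1,0.04]
  ],
  "twist": [0,0,0,0,0,0,0]
}}

```text
time_s: 24.9
eef_pos: [525.8, -101.9, 248.3]
ee_rot: [-0.0, 0.998, 0.064, -0.0]
force: [0.2, 0.3, -0.1]
grip_width: 1.001
```

```bash
python3 - <<'E'
from h import *
plan()
c=cap('wrist','w15.png'); save(c,'w15')
E
```

```text
now [ 525.8 -101.9  248.3] yaw 7.4 t 24.9 F [ 0.2  0.3 -0.1] g 1.001 q [-0.41  0.32  1.44  0.    1.38  1.03]
```

View pics/w15.png

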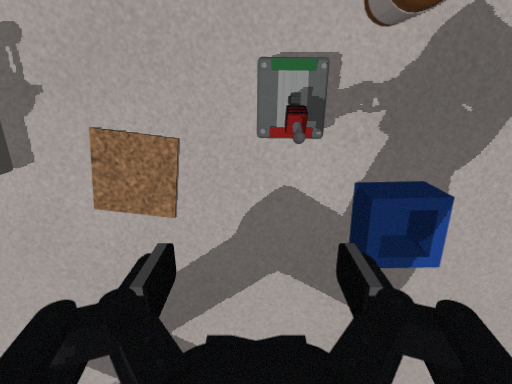

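```bash
python3 - <<'E'
from h import *
c=load('w15'); big(c,245,45,345,150,5,'w15z.png')
E
```

```text
(no output)
```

View pics/w15z.png

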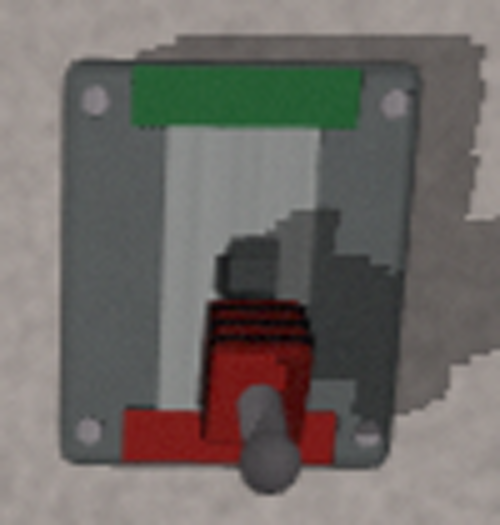

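```bash
python3 - <<'E'
from h import *
c=load('w15')
f=lambda X,Y:(245+(X+.5)/5-.5,45+(Y+.5)/5-.5)
P=lambda X,Y,z:onz(c,*f(X,Y),z)
A=lambda v:np.degrees(np.arctan2(v[1],v[0]))
k=[P(*q,50) for q in((67,62),(418,62),(388,466),(61,464))];s=[P(*q,50) for q in((95,100),(397,104),(369,433),(88,431))]
for w in(k,s): print([x[:2].round(1).tolist() for x in w],np.mean(w,0),A(w[0]-w[3]),A(w[1]-w[2]),A(w[0]-w[1])-90,A(w[3]-w[2])-90,np.linalg.norm(w[0]-w[3]),np.linalg.norm(w[0]-w[1]))
print('ball',P(269,462,50+76*np.cos(.45)))
r=[P(123,437,50),P(335,440,50)];g=[P(132,97,50),P(360,97,50)]
print(r,g,A(sum(g)-sum(r)))
E
```

```text
[[644.2, -89.6], [654.0, -166.0], [566.5, -177.6], [556.9, -99.7]] [ 605.40276399 -133.23125153   50.        ] 6.613593041871449 7.5110533800936095 7.359292043589676 7.033701996016703 87.86565270892716 77.03234713621015
[[637.4, -96.8], [645.1, -163.2], [573.6, -171.5], [565.5, -105.1]] [ 605.39829922 -134.13434595   50.        ] 6.602055228668797 6.599561311780442 6.663673712061666 6.977493011341778 72.38373225310062 66.88331807294931
ball [ 572.76527967 -137.55908081  118.43397978]
[array([ 565.14809388, -113.55378479,   50.        ]), array([ 570.93960738, -163.7729295 ,   50.        ])] [array([ 639.03412463, -104.80006756,   50.        ]), array([ 645.49228626, -154.79594894,   50.        ])] 6.811589575475002
```

```bash
python3 - <<'E'
from h import *
plan((586.8,-136,150,7),(586.8,-136,69.5,7))
E
```

```text
now [ 525.7 -101.7  248.4] yaw 7.4 t 24.95 F [0.1 1.1 0.4] g 0.999 q [-0.41  0.32  1.44  0.    1.38  1.03]
dp [0.2807, 0.2096, 0.4922] twist 0.0045 rows>= 2.4 q6~ 1.22
dp [0.2806, 0.2097, 0.8947] twist 0.0045 rows>= 3.8 q6~ 1.22
```

Call:
{"api": "drive_tool", "payload": {
  "gripper": [1,1,1,1,1,1,1,1,1,1],
  "dp": [
    [0.281,0.21,0.2],
    [0.281,0.21,0.3],
    [0.281,0.21,0.4],
    [0.281,0.21,0.49],
    [0.281,0.21,0.6],
    [0.281,0.21,0.72],
    [0.281,0.21,0.82],
    [0.281,0.21,0.895],
    [0.281,0.21,0.895],
    [0.281,0.21,0.895]
  ],
  "twist": [0.004,0.004,0.004,0.004,0.004,0.004,0.004,0.004,0.004,0.004]
}}

```text
time_s: 25.95
eef_pos: [587.0, -136.6, 70.0]
ee_rot: [0.0, 0.998, 0.061, 0.0]
force: [0.7, 0.2, -0.4]
grip_width: 1.0
```

```bash
python3 - <<'E'
from h import *
plan((586.8,-136,69.5,7))
c=cap('wrist','w16.png')
E
```

```text
now [ 587.  -136.6   70. ] yaw 7.0 t 25.95 F [ 0.7  0.2 -0.4] g 1.0 q [-0.42  0.64  1.44  0.    1.06  1.03]
dp [-0.0008, -0.0029, 0.0026] twist 0.0003 rows>= 0.0 q6~ 1.22
```

View pics/w16.png

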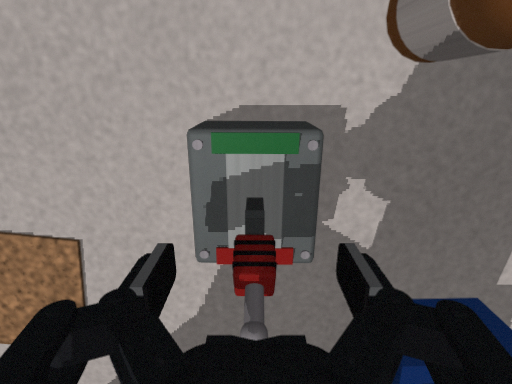

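Lever and collar (255,265) lie midway between the jaws. Close on it.

Call:
{"api": "drive_tool", "payload": {
  "gripper": [0.1,0.1,0.1,0.1,0.1,0.1,0.1,0.1,0.1,0.1],
  "dp": [
    [0,-0.002,0],
    [0,-0.002,0],
    [0,-0.002,0],
    [0,-0.002,0],
    [0,-0.002,0],
    [0,-0.002,0],
    [0,-0.002,0],
    [0,-0.002,0],
    [0,-0.002,0],
    [0,-0.002,0]
  ],
  "twist": [0,0,0,0,0,0,0,0,0,0],
  "newtons": 50
}}

```text
time_s: 27.0
eef_pos: [586.4, -136.2, 69.8]
ee_rot: [-0.001, 0.998, 0.061, -0.0]
force: [-2.2, 3.9, 4.5]
grip_width: 0.223
```

Call:
{"api": "drive_tool", "payload": {
  "gripper": [0.1,0.1,0.1,0.1,0.1,0.1],
  "dp": [
    [-0.008,0,-0.017],
    [-0.017,0,-0.035],
    [-0.026,0,-0.053],
    [-0.037,0,-0.076],
    [-0.037,0,-0.076],
    [-0.037,0,-0.076]
  ],
  "twist": [0,0,0,0,0,0]
}}

```text
time_s: 27.6
eef_pos: [579.3, -137.1, 84.4]
ee_rot: [-0.001, 0.998, 0.061, 0.0]
force: [3.0, 5.1, -2.0]
grip_width: 0.228
```

```bash
python3 - <<'E'
from h import *
plan()
c=cap('wrist','w17.png')
e=cap('scene'); save(e,'s17');big(e,170,170,240,250,7,'s17.png')
E
```

```text
now [ 579.3 -137.1   84.4] yaw 7.0 t 27.6 F [ 3.   5.1 -2. ] g 0.228 q [-0.43  0.61  1.45  0.    1.08  1.02]
```

View pics/w17.png

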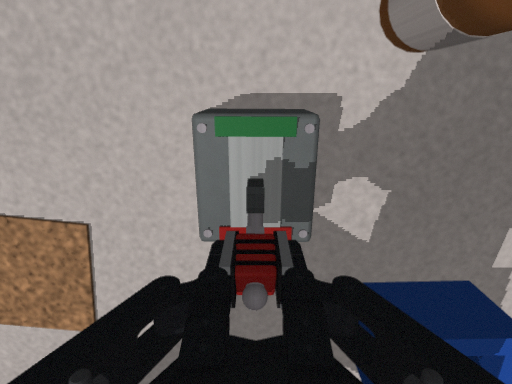

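View pics/s17.png

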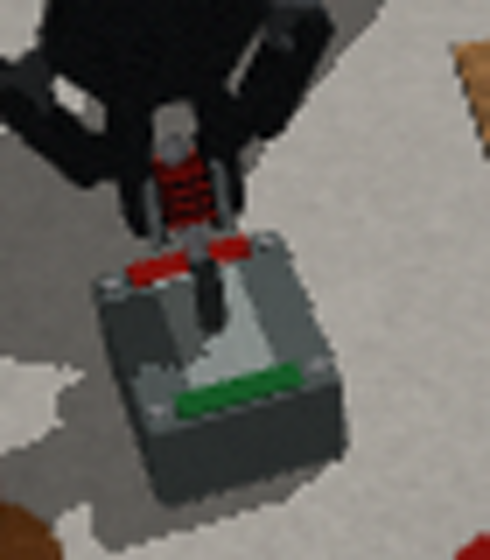

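Call:
{"api": "drive_tool", "payload": {
  "gripper": [0.1,0.1,0.1,0.1,0.1,0.1,0.1,0.1,0.1,0.1,0.1,0.1,0.1,0.1],
  "dp": [
    [0.014,0,-0.006],
    [0.027,0,-0.012],
    [0.053,0,-0.021],
    [0.079,0,-0.026],
    [0.105,0,-0.03],
    [0.132,0,-0.031],
    [0.158,0,-0.03],
    [0.185,0,-0.026],
    [0.211,0,-0.021],
    [0.236,0,-0.012],
    [0.253,0,-0.005],
    [0.266,0,0.001],
    [0.266,0,0.001],
    [0.266,0,0.001]
  ],
  "twist": [0,0,0,0,0,0,0,0,0,0,0,0,0,0]
}}

```text
time_s: 29.1
eef_pos: [630.7, -130.7, 83.4]
ee_rot: [-0.001, 0.998, 0.061, -0.002]
force: [-3.9, 4.3, -1.6]
grip_width: 0.223
```

```bash
python3 - <<'E'
from h import *
plan()
c=cap('wrist','w18.png')
e=cap('scene'); save(e,'s18');big(e,170,170,240,250,7,'s18.png')
E
```

```text
now [ 630.7 -130.7   83.4] yaw 7.0 t 29.1 F [-3.9  4.3 -1.6] g 0.223 q [-0.39  0.71  1.27  0.    1.16  1.06]
```

View pics/w18.png

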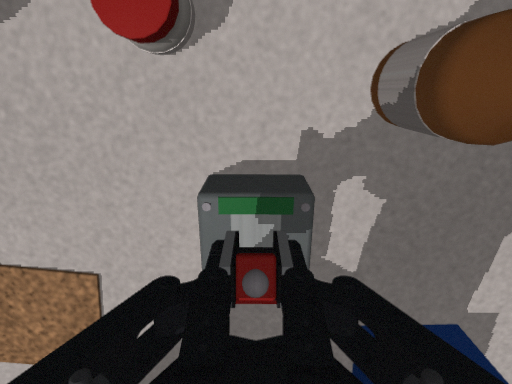

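View pics/s18.png

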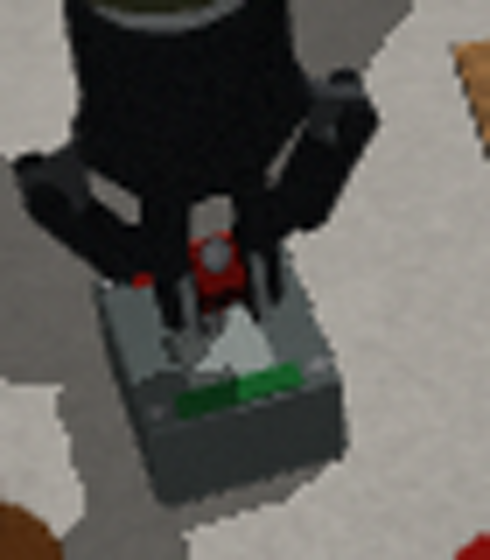

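Call:
{"api": "drive_tool", "payload": {
  "gripper": [0.1,0.1,0.1,0.1,0.1,0.1],
  "dp": [
    [-0.008,0,0.017],
    [-0.017,0,0.035],
    [-0.026,0,0.053],
    [-0.033,0,0.068],
    [-0.034,0,0.07],
    [-0.034,0,0.07]
  ],
  "twist": [0,0,0,0,0,0]
}}

```text
time_s: 29.8
eef_pos: [625.8, -131.4, 71.5]
ee_rot: [-0.001, 0.998, 0.061, 0.001]
force: [-0.4, 6.7, 6.6]
grip_width: 0.228
```

Call:
{"api": "drive_tool", "payload": {
  "gripper": [0.3,0.4,0.6,0.8,1,1,1,1,1,1,1,1],
  "dp": [
    [0,0,0],
    [0,0,0],
    [0,0,0],
    [0,0,0],
    [0,0,0],
    [0,0,-0.1],
    [0,0,-0.25],
    [-0.1,0,-0.4],
    [-0.3,0,-0.5],
    [-0.45,0,-0.5],
    [-0.45,0,-0.5],
    [-0.45,0,-0.5]
  ],
  "twist": [0,0,0,0,0,0,0,0,0,0,0,0]
}}

```text
time_s: 31.0
eef_pos: [536.0, -143.3, 170.7]
ee_rot: [0.0, 0.998, 0.06, 0.0]
force: [0.1, -0.8, -0.8]
grip_width: 1.0
```

```bash
python3 - <<'E'
from h import *
plan()
c=cap('wrist','w19.png');save(c,'w19'); big(c,190,50,330,200,5,'w19z.png')
e=cap('scene'); save(e,'s19');big(e,170,170,240,250,7,'s19.png')
d=cap('side'); save(d,'d19');big(d,250,165,320,235,7,'d19.png')
E
```

```text
now [ 536.  -143.3  170.7] yaw 6.9 t 31.0 F [ 0.1 -0.8 -0.8] g 1.0 q [-0.47  0.43  1.49  0.    1.22  0.98]
```

View pics/w19z.png

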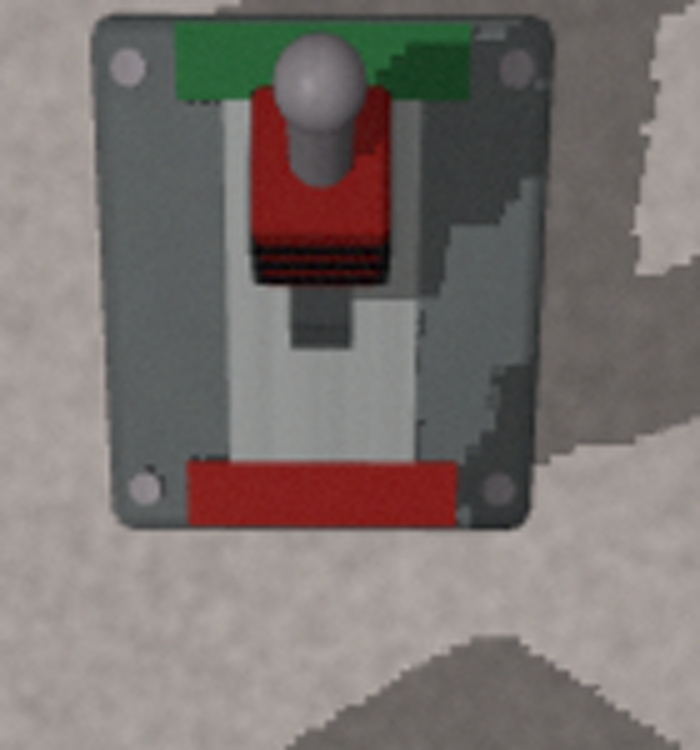

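View pics/s19.png

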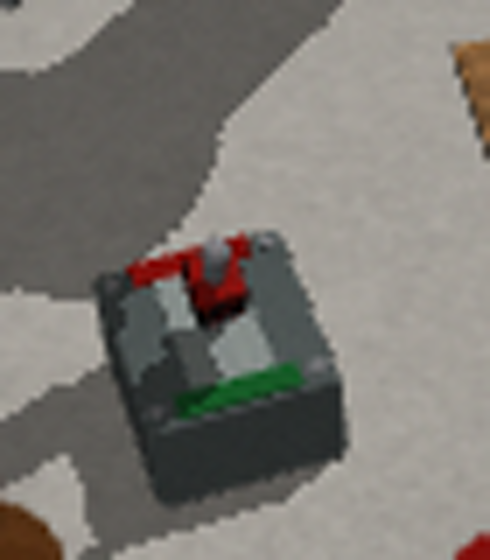

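View pics/d19.png

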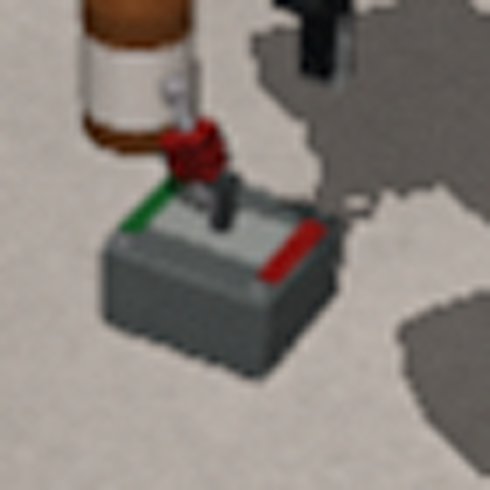

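```bash
python3 - <<'E'
from h import *
piv=np.array([605.4,-133.7,50]);a=np.radians(7);e=np.array([np.cos(a),np.sin(a),0]);k=np.array([0,0,1.])
def L(c,uv,th,off):
    l=np.sin(th)*e+np.cos(th)*k; n=np.cos(th)*e-np.sin(th)*k
    r=ray(c,*uv); t=((piv+off*n-c['t'])@n)/(r@n); q=c['t']+t*r-piv; return (q@l).round(1),(q@np.array([-e[1],e[0],0])).round(1)
c=load('w19'); f=lambda X,Y:(190+(X+.5)/5-.5,50+(Y+.5)/5-.5)
d=load('d19'); g=lambda X,Y:(250+(X+.5)/7-.5,165+(Y+.5)/7-.5)
p=tri(c,f(319,82),d,g(175,88)); q=p[0]-piv; print('ball',p,np.linalg.norm(q),'theta',np.arctan2(q@e,q[2]), 'x,z',q@e,q[2])
for th in(.42,.45,.5): print(th,'bottom edge',L(c,f(320,285),th,-11),'groove/top',L(c,f(320,240),th,-11),'ball',L(c,f(319,82),th,0),'top edge +x', L(c,f(320,88),th,11))
# compare with start (red) image w15
w=load('w15'); h=lambda X,Y:(245+(X+.5)/5-.5,45+(Y+.5)/5-.5)
print('start: bottom edge +x',L(w,h(258,302),-.45,11),'top edge -x',L(w,h(258,438),-.45,-11))
E
```

```text
ball (array([ 633.14470386, -130.94861345,  118.25613591]), np.float64(1.5495931366764664)) 73.7308538538948 theta 0.38769410463824366 x,z 27.873208713617444 68.25613591454122
0.42 bottom edge (np.float64(29.7), np.float64(-0.1)) groove/top (np.float64(47.0), np.float64(-0.2)) ball (np.float64(70.8), np.float64(-0.3)) top edge +x (np.float64(48.9), np.float64(-0.3))
0.45 bottom edge (np.float64(27.2), np.float64(-0.1)) groove/top (np.float64(43.6), np.float64(-0.2)) ball (np.float64(67.1), np.float64(-0.3)) top edge +x (np.float64(46.7), np.float64(-0.3))
0.5 bottom edge (np.float64(23.9), np.float64(-0.1)) groove/top (np.float64(38.8), np.float64(-0.2)) ball (np.float64(61.9), np.float64(-0.2)) top edge +x (np.float64(43.5), np.float64(-0.2))
start: bottom edge +x (np.float64(34.0), np.float64(-0.7)) top edge -x (np.float64(50.8), np.float64(-1.4))
```

Call:
{"api": "drive_tool", "payload": {
  "gripper": [1,1,1,1,1,1],
  "dp": [
    [0,-0.7,0],
    [0,-0.7,0],
    [0,-0.7,0],
    [0,-0.7,0],
    [0,-0.7,0],
    [0,-0.7,0]
  ],
  "twist": [0,0,0,0,0,0]
}}

```text
time_s: 31.75
eef_pos: [519.4, -4.9, 170.1]
ee_rot: [0.0, 0.998, 0.06, -0.0]
force: [0.1, -0.7, -0.4]
grip_width: 1.001
```

```bash
python3 - <<'E'
from h import *
plan()
c=cap('wrist','w20.png');save(c,'w20')
print([proj(c,p).round(1) for p in((605.4,-133.7,50),(632,-130,118))])
x,y=proj(c,(620,-132,90)).astype(int); x0,y0=max(0,x-60),max(0,y-50); print(x0,y0); big(c,x0,y0,min(512,x0+120),y0+100,6,'w20z.png')
E
```

```text
now [519.4  -4.9 170.1] yaw 6.9 t 31.75 F [ 0.1 -0.7 -0.4] g 1.001 q [-0.24  0.36  1.6  -0.    1.18  1.21]
[array([410.1, 107.3]), array([472.7,  68.8])]
381 39
```

View pics/w20z.png

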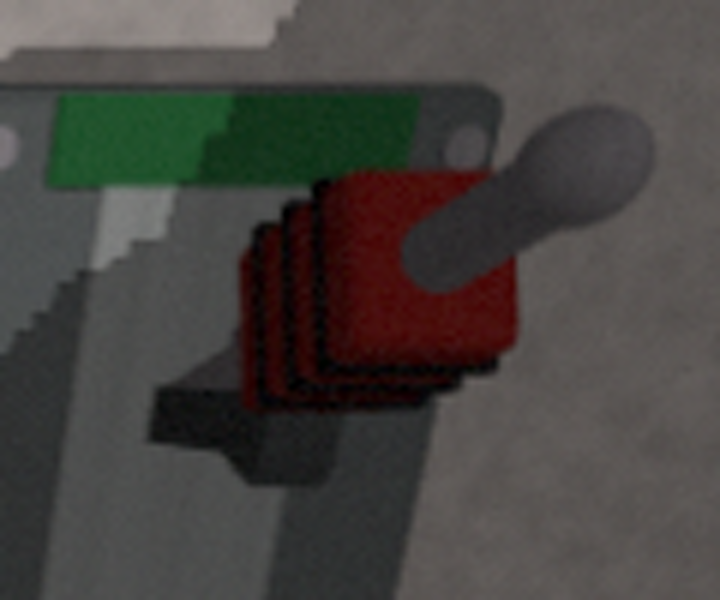

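```bash
python3 - <<'E'
from h import *
piv=np.array([605.4,-133.7,50]);a=np.radians(7);e=np.array([np.cos(a),np.sin(a),0]);ny=np.array([-e[1],e[0],0])
c=load('w20'); f=lambda X,Y:(381+(X+.5)/6-.5,39+(Y+.5)/6-.5)
def Y(uv,y):
    r=ray(c,*uv);t=((piv+y*ny-c['t'])@ny)/(r@ny);q=c['t']+t*r-piv;return np.array([q@e,q[2]])
def pr(n,q): print(n,q.round(1),'r',np.hypot(*q).round(1),'th',np.arctan2(*q).round(3))
pr('ball',Y(f(590,165),0))
pr('rod exit',Y(f(430,262),0))
pr('top face centre',Y(f(425,265),0))
# +y face corners y=+10: top -x corner(335,360); bottom -x corner (255,408), top +x (335,180), bottom +x (245,250)
for n,q in(('top -x',(335,360)),('top +x',(340,180)),('bot -x',(252,410)),('bot +x',(243,252))):
    v=Y(f(*q),10); pr(n,v)
    for th in(.4,.45):
        l=np.array([np.sin(th),np.cos(th)]);m=np.array([np.cos(th),-np.sin(th)]);print('   th',th,'along',(v@l).round(1),'across',(v@m).round(1))
# expected pixels with collar home / 2mm/5mm lifted
tilt=.42
E
```

```text
ball [28.1 72.2] r 77.5 th 0.371
rod exit [19.4 50.3] r 53.9 th 0.369
top face centre [19.1 49.5] r 53.1 th 0.369
top -x [ 8.6 52.3] r 53.0 th 0.163
   th 0.4 along 51.5 across -12.4
   th 0.45 along 50.8 across -15.0
top +x [28.6 46.4] r 54.5 th 0.552
   th 0.4 along 53.9 across 8.3
   th 0.45 along 54.2 across 5.6
bot -x [ 2.2 37. ] r 37.1 th 0.059
   th 0.4 along 34.9 across -12.4
   th 0.45 along 34.3 across -14.1
bot +x [21.3 28.4] r 35.5 th 0.644
   th 0.4 along 34.5 across 8.6
   th 0.45 along 34.8 across 6.8
```

```bash
python3 - <<'E'
from h import *
plan((600.4,-134.3,170,7),(600.4,-134.3,113,7))
E
```

```text
now [519.4  -5.1 170.1] yaw 6.9 t 31.8 F [0.1 0.2 0.3] g 1.002 q [-0.24  0.36  1.6  -0.    1.18  1.21]
dp [0.3248, 0.6897, 0.0003] twist -0.0012 rows>= 3.0 q6~ 1.23
dp [0.3249, 0.6897, 0.2853] twist -0.0012 rows>= 3.3 q6~ 1.23
```

Call:
{"api": "drive_tool", "payload": {
  "gripper": [0,0,0,0,0,0,0,0,0,0,0],
  "dp": [
    [0.325,0.69,-0.05],
    [0.325,0.69,-0.05],
    [0.325,0.69,-0.05],
    [0.325,0.69,-0.05],
    [0.325,0.69,-0.05],
    [0.325,0.69,-0.05],
    [0.325,0.69,0.1],
    [0.325,0.69,0.2],
    [0.325,0.69,0.285],
    [0.325,0.69,0.285],
    [0.325,0.69,0.285]
  ],
  "twist": [0,0,0,0,0,0,0,0,0,0,0],
  "newtons": 20
}}

```text
time_s: 32.9
eef_pos: [600.2, -132.6, 114.1]
ee_rot: [0.0, 0.998, 0.061, 0.0]
force: [0.2, -0.8, -0.3]
grip_width: 0.0
```

```bash
python3 - <<'E'
from h import *
plan()
c=cap('wrist','w21.png');save(c,'w21')
E
```

```text
now [ 600.2 -132.6  114.1] yaw 7.0 t 32.9 F [ 0.2 -0.8 -0.3] g 0.0 q [-0.41  0.61  1.36  0.    1.17  1.04]
```

View pics/w21.png

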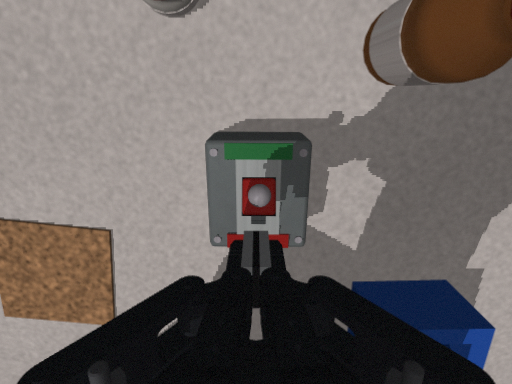

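Call:
{"api": "drive_tool", "payload": {
  "gripper": [0,0,0,0,0,0],
  "dp": [
    [0.03,0,0],
    [0.06,0,0],
    [0.075,0,0],
    [0.085,0,0],
    [0.09,0,0],
    [0.09,0,0]
  ],
  "twist": [0,0,0,0,0,0]
}}

```text
time_s: 33.55
eef_pos: [618.1, -131.1, 113.2]
ee_rot: [-0.0, 0.998, 0.061, -0.0]
force: [-0.6, 0.0, 0.9]
grip_width: -0.004
```

```bash
python3 - <<'E'
from h import *
plan()
c=cap('wrist');save(c,'w22'); big(c,190,100,330,270,4,'w22.png')
E
```

```text
now [ 618.1 -131.1  113.2] yaw 7.0 t 33.55 F [-0.6  0.   0.9] g -0.004 q [-0.39  0.65  1.3  -0.    1.2   1.06]
```

View pics/w22.png

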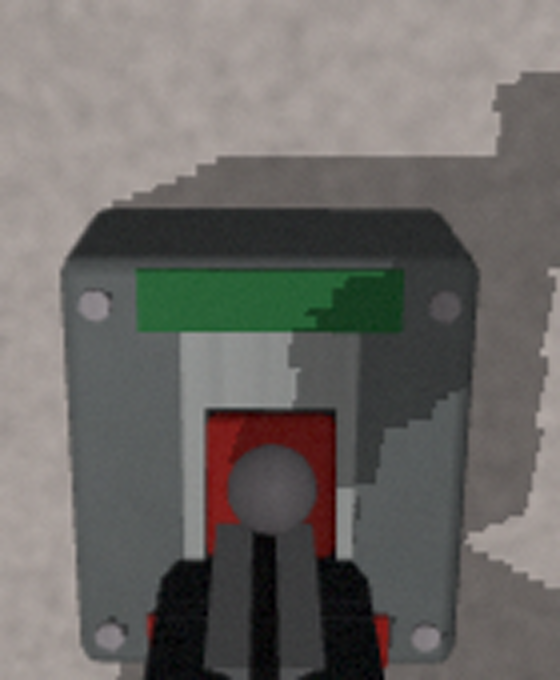

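Call:
{"api": "drive_tool", "payload": {
  "gripper": [0,0,0,0,0],
  "dp": [
    [0.005,0,0],
    [0.01,0,0],
    [0.015,0,0],
    [0.015,0,0],
    [0.015,0,0]
  ],
  "twist": [0,0,0,0,0]
}}

```text
time_s: 34.1
eef_pos: [620.9, -130.7, 113.2]
ee_rot: [-0.0, 0.998, 0.061, -0.0]
force: [-0.7, -0.6, 0.1]
grip_width: 0.002
```

```bash
python3 - <<'E'
from h import *
plan()
c=cap('wrist');save(c,'w23'); big(c,190,100,330,270,4,'w23.png')
f=lambda X,Y:(190+(X+.5)/4-.5,100+(Y+.5)/4-.5)
E
```

```text
now [ 620.9 -130.7  113.2] yaw 7.0 t 34.1 F [-0.7 -0.6  0.1] g 0.002 q [-0.39  0.66  1.29 -0.    1.2   1.06]
```

View pics/w23.png

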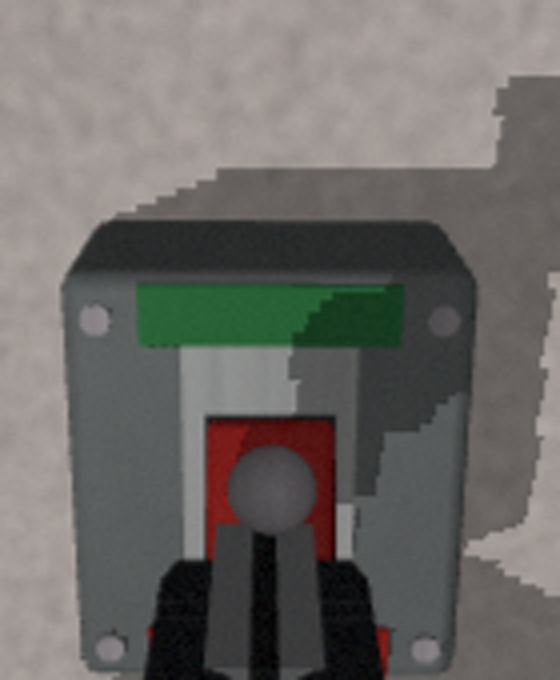

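Call:
{"api": "drive_tool", "payload": {
  "gripper": [0,0,0,0],
  "dp": [
    [0.005,0,0],
    [0.008,0,0],
    [0.008,0,0],
    [0.008,0,0]
  ],
  "twist": [0,0,0,0]
}}

```text
time_s: 34.55
eef_pos: [621.5, -130.7, 113.1]
ee_rot: [-0.0, 0.998, 0.061, -0.002]
force: [-7.0, -0.9, 1.9]
grip_width: 0.004
```

Call:
{"api": "drive_tool", "payload": {
  "gripper": [0,0,0],
  "dp": [
    [0.005,0,0],
    [0.006,0,0],
    [0.006,0,0]
  ],
  "twist": [0,0,0]
}}

```text
time_s: 34.85
eef_pos: [621.9, -130.6, 112.9]
ee_rot: [-0.0, 0.998, 0.061, -0.003]
force: [-12.5, -1.0, 4.3]
grip_width: -0.001
```

Call:
{"api": "drive_tool", "payload": {
  "gripper": [0,0,0,0,0,0,0,0,0,0],
  "dp": [
    [-0.03,0,0],
    [-0.1,0,0],
    [-0.2,0,-0.1],
    [-0.35,-0.2,-0.28],
    [-0.5,-0.4,-0.28],
    [-0.5,-0.65,-0.28],
    [-0.5,-0.65,-0.28],
    [-0.5,-0.65,-0.28],
    [-0.5,-0.65,-0.28],
    [-0.5,-0.65,-0.28]
  ],
  "twist": [0,0,0,0,0,0,0,0,0,0]
}}

```text
time_s: 35.85
eef_pos: [509.3, -14.5, 169.1]
ee_rot: [0.0, 0.998, 0.06, 0.0]
force: [0.1, 0.6, 0.8]
grip_width: 0.0
```

```bash
python3 - <<'E'
from h import *
plan()
c=cap('wrist','w24.png');save(c,'w24')
x,y=proj(c,(620,-132,90)).astype(int); x0,y0=min(max(0,x-60),392),max(0,y-50); print(x0,y0); big(c,x0,y0,x0+120,y0+100,6,'w24z.png')
e=cap('scene','s24.png'); save(e,'s24')
d=cap('side','d24.png'); save(d,'d24'); big(d,150,210,290,320,5,'d24z.png')
E
```

```text
now [509.3 -14.5 169.1] yaw 6.9 t 35.85 F [0.1 0.6 0.8] g 0.0 q [-0.26  0.34  1.63 -0.    1.17  1.19]
374 23
```

View pics/w24z.png

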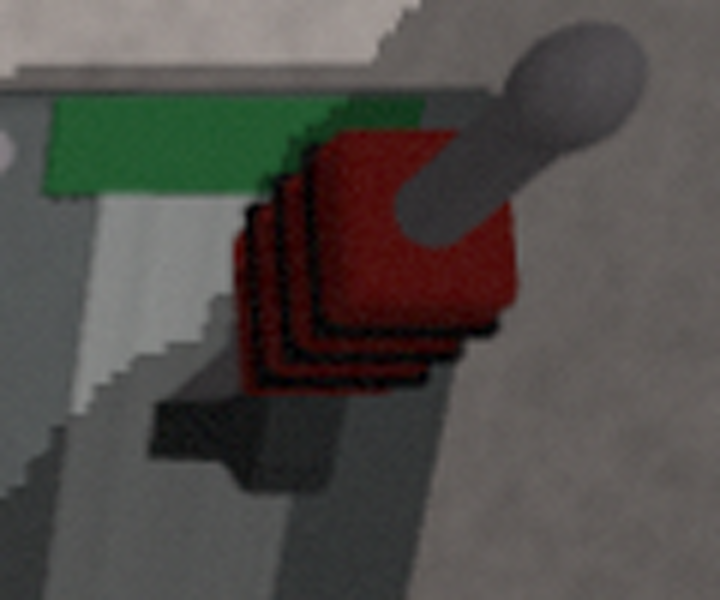

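View pics/s24.png

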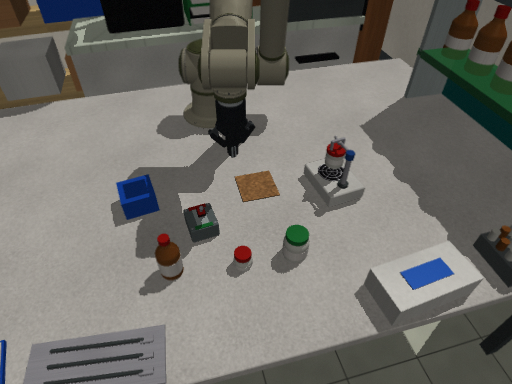

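View pics/d24z.png

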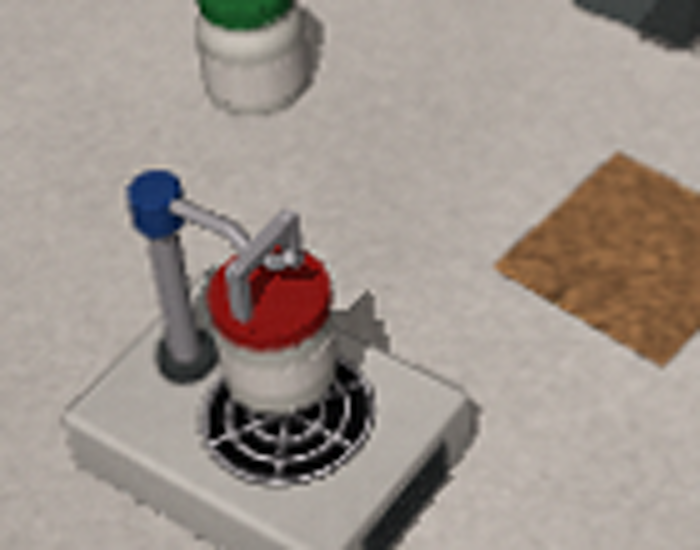

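```bash
python3 - <<'E'
from h import *
piv=np.array([605.4,-133.7,50]);a=np.radians(7);e=np.array([np.cos(a),np.sin(a),0]);ny=np.array([-e[1],e[0],0])
c=load('w24'); f=lambda X,Y:(374+(X+.5)/6-.5,23+(Y+.5)/6-.5)
def Y(uv,y):
    r=ray(c,*uv);t=((piv+y*ny-c['t'])@ny)/(r@ny);q=c['t']+t*r-piv;return np.array([q@e,q[2]])
for n,q in(('ball',(580,87)),('exit',(430,215))):
    v=Y(f(*q),0);print(n,v.round(1),np.hypot(*v).round(1),np.arctan2(*v).round(3))
s0,s1=load('scene0'),load('s24')
for n,(x0,y0,x1,y1) in dict(amber=(150,230,190,285),jar=(230,240,256,275),tub=(280,222,312,265)).items():
    print(n,np.abs(s0['pixels'][y0:y1,x0:x1].astype(int)-s1['pixels'][y0:y1,x0:x1]).mean().round(2))
E
```

```text
ball [33. 70.] 77.4 0.441
exit [23.4 49.7] 54.9 0.44
amber 16.35
jar 3.88
tub 3.48
```

```bash
python3 - <<'E'
from h import *
s0,s1=load('scene0'),load('s24')
a=np.hstack([s['pixels'][225:290,140:200,::-1] for s in(s0,s1)]);cv2.imwrite('pics/amb.png',cv2.resize(a,None,fx=6,fy=6))
for s in(s0,s1):
    h=cv2.cvtColor(s['pixels'],cv2.COLOR_RGB2HSV)[225:290,140:200]
    for lo,hi in((0,4),(8,20)):
        m=(h[...,0]>=lo)&(h[...,0]<=hi)&(h[...,1]>120);y,x=np.nonzero(m);print(lo,x.mean().round(2),y.mean().round(2),x.min(),x.max(),y.min(),y.max())
E
```

```text
0 23.21 14.52 17 29 9 20
8 28.02 31.31 16 42 17 54
0 23.13 14.44 17 29 9 20
8 27.93 31.21 15 42 17 54
```

View pics/amb.png

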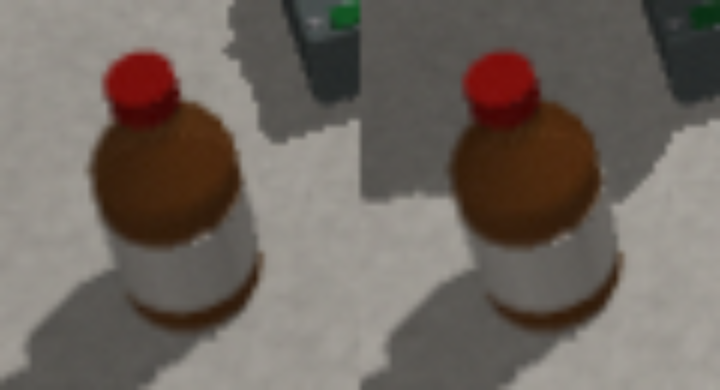

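The bottle has not moved; only the arm's shadow around it changed. Everything checks out, so I'm handing in.

```bash
python3 -c "
from rig import job; print(job.finish_job())"
```

```text
the job is handed in; nothing more can be done
None
```

The job is done and handed in at about 36 s, and the last camera checks agree with it; the hand-in itself gave no verdict. I turned the hook over the grille, lifted the pot by its handle and stood it on the mat. I then took it again by its sides, hung it in the hook's dip and switched the blower on.

- **Hook:** it pointed within about 0.5° of the grille's centre when I measured it before hanging the pot.
- **Pot:** it hangs upright in the dip. The side views taken right after release and at the end look the same.
- **Toggle:** after I let go, the lever leaned only about 0.37 to 0.39 rad towards green, short of its 0.45 rad end. The collar already looked home. I nudged the lever to its stop with closed fingers (about 12 N). After that it measured 0.44 rad, and the collar's top stood 55 mm from the pivot, which is fully home.
- **Bystanders:** the bottle's outline moved by no more than 0.1 pixel. A picture difference around it was only the arm's shadow. The jar and tub areas showed almost no change.

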